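Clamp the tube rack with the ratchet handle

ROBOT

A 7-joint arm with a two-finger parallel gripper is mounted at the origin on the work surface. World frame = base frame: x ahead of the robot, y to its left, z up, the work surface at z = 0. Lengths are in m, angles in rad, forces in N, time in s.
With the tool pointing down it reaches from about 0.375 to 0.925 m from the base axis. Payload 3.1 kg.
Tool frame: the origin (TCP) lies at the centre of the arm's flange, where the gripper is bolted on; the fingertips stand 173 mm ahead of it and the grasp point (between the pads) lies 155 mm ahead of it (r.tip_extent is the y of the fingertips in the tool frame, in m); y points along the fingers, x is the direction in which the jaws open and shut, and the axes are right-handed (so a half turn about y gives the same grasp; the last joint's range is limited). The gripper opens to 85 mm and grips with 20 to 120 N. Pads are 22 mm wide; open, the fingers measure 114 mm over their backs; the gripper's body (76 mm by 85 mm) begins 54 mm behind the grasp point. The pads swing forward as they close: fully open they stand 13 mm farther back than shut.
Start: joints at [1.114, 0.383, 0.044, 1.598, -0.018, 1.161, -0.05], TCP at [0.228, -0.609, 0.405] pointing down, gripper open.
Joint ranges: [-2.61, 2.61], [-0.41, 2.15], [-1.48, 1.57], [0, 2.5], [-1.57, 4.71], [0.05, 1.97], [-2.85, 2.85]. Speed limits (rad/s): [2.79, 2.79, 3.14, 3.14, 3.14, 3.14, 3.14].

INTERFACE

Orientations are given as a 3x3 rotation matrix whose columns are the frame's x, y, z axes.
In Python, from rig import r gives the robot as it stands.
- The arm moves only by the tool send_rows, never from a script. Its argument "plan" is text: rows parted by semicolons, each of 7 numbers parted by spaces: the turn, a rotation vector about the tool's x, y, z in rad, then the shift along the tool's x, y, z in cm, then the finger opening in cm, from 0 to 8.54. A call has 1 to 10 rows; each row shifts and turns the commanded pose from where the row before left it, along the tool's axes as they then stand; what a row does not reach is not made up. A row lasts 1/8 s, in which the tool goes at most 62.5 mm and 10.7 degrees, less where a joint would pass 70% of its speed; a pose out of reach is approached as far as the arm can. A call with a gripper value outside its range is refused whole. The fingers move at their own pace and stop on an object; "newtons" is the grip in N (left out, the last holds). Time passes only in rows, so rows that do not move let the fingers close. It gives the time, the measured TCP pose, the force and the opening at its end, in the units of the state.
- r.observe(): the state, without advancing time (a new reading comes with each control period).
- r.get_image(name): name is "side" or "top" or "wrist"; returns a dict with "frame" (420x560x3 uint8, red, green, blue), "z_map" (420x560 float32, m along the optical axis (not along the pixel's ray), 0 where there is no reading), "camera_matrix" (3x3 intrinsics, pixels), "R" (3x3) and "t" (3): a world point X has camera coordinates R X + t; the wrist camera has in their place "tool_from_camera" (4x4, takes a point from camera to tool coordinates, whose origin is the TCP and whose axes are the tool frame's). Camera axes: x right, y down, z forward; pixel columns grow to the right and rows downward; lengths in m; the calibration is good to about 2 mm. A picture is of the moment at which its call begins: read the wrist's pose just before it.
- r.close_job(): hands the job in, once; it reports no verdict.
The state is a dict: "time_s": time; "joint_pos": joint angles; "qvel": joint speeds; "tau": joint torques, N m; "position": TCP position; "orientation": TCP orientation; "ft_force": force on the tool from outside, world axes, zero at the start; "wrist_torque": the same for the moment, N m; "opening": opening from 0.0 (shut) to 1.0 (fully open).
Only numpy, scipy, OpenCV 4.12 (cv2) and the standard library are available. Lean on these libraries where they do the work, as an engineer would, in place of code of your own. Each camera call takes 0.05 s, during which the arm holds its last target.

TASK

The ratchet on the bench mixer is set to loosen: first flip its small red selector lever over to the tighten side, gently, with a light push on its tab. Then work the ratchet handle back and forth so that the clamp jaw pushes the tube rack up against the stop, and go on until the rack is firmly held, but do not crush it. Leave the lever on tighten, let go of everything, and do not touch the jaw or rack or disturb the jar, tip box and cup.

Things in the scene. Friction and masses are not known exactly. Their poses are not given: they have to be found in the camera images.
- mixer: low white bench mixer, fixed, 220 x 270 mm, grey deck at z = 40 mm. Origin on the bench directly below the vertical spindle axis of the ratchet. Its +y runs from the spindle to jaw, rack and stop; the handle points to its -y. Farther than 80 mm from the axis on the -y side the handle has only the bench (z = 0) below it. The housing round the spindle (120 x 75 mm) reaches z = 54 mm.
- spindle_axis (a point): point on the vertical spindle axis at z = 106 mm, above the steel ratchet head (62 mm across, top at z = 77 mm). One rad of spindle turn moves the jaw 20 mm towards the stop; 10 to 17 mm (0.5 to 0.85 rad) are needed, the last 3 to 6 mm pushing the rack. The spindle brakes itself: with the handle let go, up to about 20 N of clamping stays; clicking the handle back afterwards can shed some of it.
- handle (a joint): handle angle, rad. 0: points to the mixer's -y; positive is clockwise from above. End stops -0.75 and +0.85; friction holds it. Lever on tighten: clockwise turns the spindle, after 0 to 0.45 rad of play until a tooth (16 in all) is caught; counter-clockwise only clicks. Lever on loosen: clockwise only clicks, counter-clockwise is blocked as the jaw starts fully open.
- handle_grip (a point): centre of the black grip, 130 mm from the spindle axis, z = 68 mm. Bar 24 mm wide, 20 mm high (z = 58 to 78 mm), 90 to 175 mm from the axis. Sideways push here: clicking 1 to 3 N; driving the loose jaw 4 to 5 N moving, 2 N at rest; then rising 1 N per 6.5 N of clamping: 7 N means 18 N clamping, 8 N 25 N, 13 N 58 N. When tight, 1 mm of motion here adds about 2 to 4 N of clamping.
- lever (a joint): angle of the red selector lever relative to the handle, rad; end stops -0.35 and +0.35, positive is clockwise from above. Starts near -0.30 (loosen). Beyond +0.15 is tighten, best about +0.25; near 0 the ratchet is locked both ways. Friction holds it where it is left; it does not move when the ratchet clicks. Its pivot is on the handle, 40 mm from the spindle axis.
- lever_tab: upright red tab at the lever's free end, over the ratchet head: 8 mm across the swing, 14 mm along the lever, z = 79 to 103 mm, origin central. At lever angle 0 it is over the spindle axis; 40 mm of travel per rad, sideways to the handle; 3 to 4 N moves it. Its y axis points from pivot to tab; push it along its +x to tighten (to the right, seen from the grip towards the head). Never over 25 N.
- jaw: aluminium clamp jaw plate, 100 x 12 x 46 mm, origin at the bottom centre of the clamping face, 62 mm from the spindle axis at the start and z = 40 mm. Moves along the mixer's +y, by the ratchet only. Its force on the rack must reach 10 N, end at 6 to 45 N and never exceed 60 N. The robot must not touch it.
- rack: white tube rack, 110 (x) x 70 (y) x 50 mm high, with eight capped tubes up to 78 mm above its underside; 0.3 kg, loose on the deck. Origin at the centre of its underside. It starts 3 to 6 mm short of the dark steel stop bar on the deck's +y end; where the stop is set differs each time and is not measured (face 142 to 149 mm from the axis). The robot must not touch the rack.
- reagent_jar: jar with blue cap, 56 mm across, 75 mm high, on the bench; leave it alone. Origin at the centre of its underside.
- tip_box: blue box with clear lid, 87 x 122 x 59 mm high, on the bench; leave it alone. Origin at the centre of its underside.
- swab_cup: white cup, 66 mm across, 70 mm high, on the bench; leave it alone. Origin at the centre of its underside.

How it is judged:
By the outcome, as a careful person would: the job done as asked, in the order asked, and still so for the second after the job is handed in, with the robot touching nothing.
It also fails if it takes over 64 s, if anything falls off the work surface, if the arm or the gripper's body presses on something with over 40 N, if the wrist force passes 120 N, or if a joint passes its speed limit or range.

## Working session

There is one attempt and no reset: what is moved stays moved. The work goes in short steps, Python scripts to look and compute and a tool call to move; the robot and the scene stay as the last step left them, time stands still between calls to the robot, and variables do not carry over. Pictures are saved under pics/ and viewed, and the job is handed in when it is done.

Besides the shell and the picture viewer there is one more tool, called after ">>>" as a command line: name --argument value ..., lists and objects as JSON in quotes. send_rows: Moves the arm, as the interface text tells. Its arguments: {"type":"object","properties":{"plan":{"type":"string"},"newtons":{"type":"number"}},"required":["plan"]}

```bash
ls; mkdir -p pics
python3 - <<'E'
from rig import r
import cv2,numpy as np
o=r.observe()
for k,v in o.items(): print(k,np.round(v,4).tolist())
print(r.tip_extent)
for n in("side","top"):
    im=r.get_image(n); cv2.imwrite(f"pics/{n}0.png",im["frame"][:,:,::-1]); print(n,im["camera_matrix"].tolist(),im["R"].tolist(),im["t"].tolist())
    np.savez(f"pics/{n}0.npz",**im)
E
```

```text
pics
time_s 0.0
joint_pos [1.1142, 0.3838, 0.0439, 1.5996, -0.0179, 1.1612, -0.0499]
qvel [-0.0013, 0.0, 0.0015, -0.0001, 0.0003, -0.0006, -0.0014]
tau [-0.0, -43.3465, 1.0245, -24.9517, 0.0106, 0.0114, 0.0]
position [0.2281, -0.6081, 0.4033]
orientation [[0.3512, -0.0011, 0.9363], [-0.9363, 0.0024, 0.3512], [-0.0026, -1.0, -0.0002]]
ft_force [-0.1898, 0.0311, -0.5712]
wrist_torque [0.0189, -0.0415, 0.0018]
opening 1.0022
0.1734
side [[535.478797551532, 0.0, 289.8388926527347], [0.0, 535.478797551532, 203.8586888981978], [0.0, 0.0, 1.0]] [[-0.8191379433140525, -0.5734116458064541, 0.014564143529841938], [-0.37918558498848115, 0.5222787265538811, -0.7638345527181917], [0.4303850856618611, -0.631208377830008, -0.6452477522603568]] [0.4440741191389708, 0.2566001751555271, 1.201288762376121]
top [[439.3859474960353, 0.0, 279.7108997040277], [0.0, 439.3859474960353, 208.58603063812052], [0.0, 0.0, 1.0]] [[0.1353722674795522, -0.990787619997095, -0.0037737591254152], [-0.969744734012306, -0.1317142889374225, -0.20553952647875573], [0.20314896025539114, 0.031483934795404935, -0.9786415389696844]] [-0.05046388784828986, 0.5217880132090369, 1.0254985896125928]
```

View pics/top0.png

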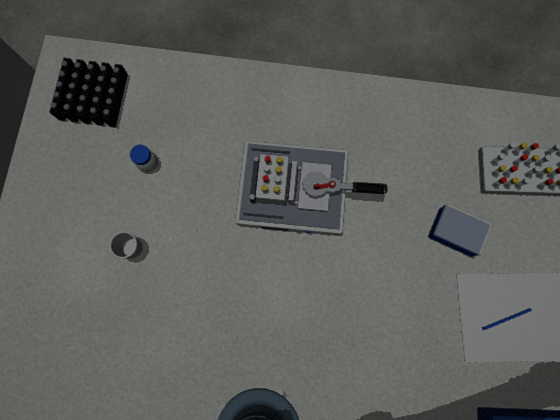

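View pics/side0.png

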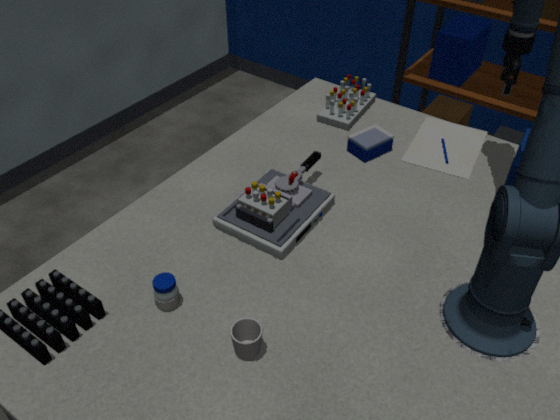

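The top view shows the mixer around (292,188), the spindle near (320,186), the grip at (370,188) pointing right (world −y), and the rack at (270,178). I'll enlarge it.

```bash
cat > h.py <<'E'
import numpy as np,cv2
def w(im,u,v,z):  # pixel+world height -> world
    K=im["camera_matrix"];R=im["R"];t=im["t"]
    d=R.T@np.linalg.solve(K,[u,v,1.]); c=-R.T@t
    return c+d*(z-c[2])/d[2]
def wd(im,u,v):
    K=im["camera_matrix"];R=im["R"];t=im["t"]
    z=im["z_map"][int(round(v)),int(round(u))]
    return R.T@(np.linalg.solve(K,[u,v,1.])*z-t)
def proj(im,X):
    c=im["R"]@np.asarray(X)+im["t"]; p=im["camera_matrix"]@c; return p[:2]/p[2]
def crop(im,u0,v0,u1,v1,s,fn,g=1.8):
    f=im["frame"][v0:v1,u0:u1,::-1]
    f=cv2.resize(np.clip(f*g,0,255).astype(np.uint8),None,fx=s,fy=s,interpolation=cv2.INTER_CUBIC)
    for u in range((u0+9)//10*10,u1,10):
        cv2.line(f,((u-u0)*s,0),((u-u0)*s,6),(0,255,255),1)
        if u%20==0: cv2.putText(f,str(u),((u-u0)*s-10,18),0,.4,(0,255,255),1)
    for v in range((v0+9)//10*10,v1,10):
        cv2.putText(f,str(v),(0,(v-v0)*s+4),0,.4,(0,255,255),1)
    cv2.imwrite(fn,f)
E
python3 - <<'E'
from h import *
im=dict(np.load("pics/top0.npz"))
crop(im,230,135,395,240,4,"pics/topc.png")
im=dict(np.load("pics/side0.npz"))
crop(im,205,140,345,260,5,"pics/sidec.png",1.3)
E
```

```text
(no output)
```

View pics/topc.png

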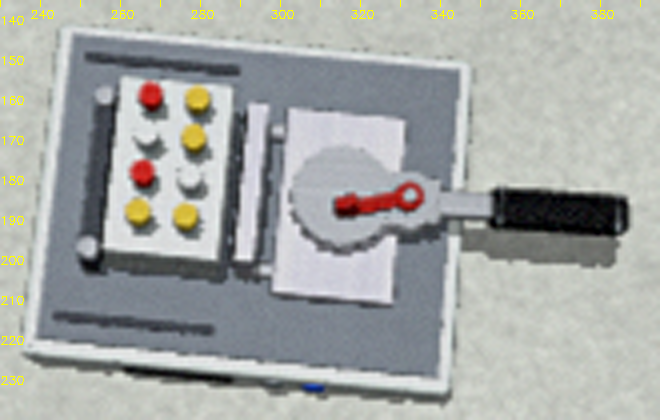

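View pics/sidec.png

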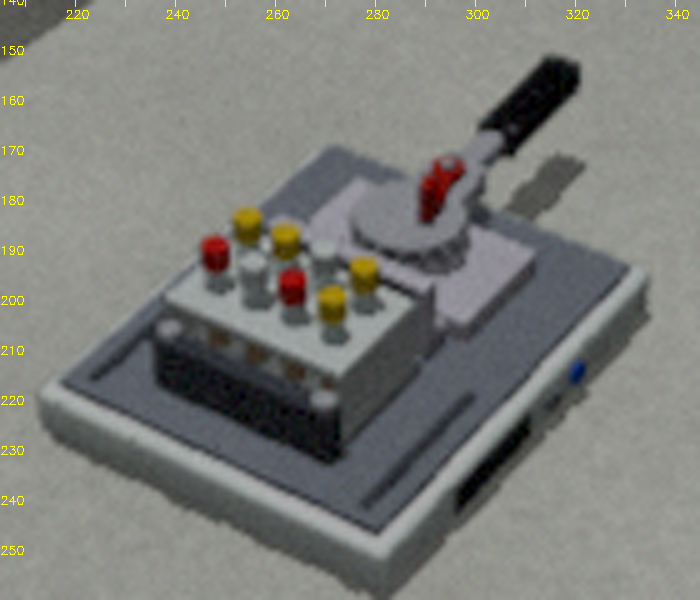

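Run:
```python
from h import *
im=dict(np.load("pics/top0.npz"))
P=lambda n,u,v,z:print(n,np.round(w(im,u,v,z),4), np.round(wd(im,u,v),4))
P("head",316,184.5,.077)
P("grip near",352.5,187,.078);P("grip far",386.5,188.5,.078);P("gripc",368,187.5,.078)
P("pivot",332,183.5,.08);P("tab",315.5,186.3,.103)
for n,u,v in(("bl",247,142),("br",347,151.5),("fr",341.5,232.5),("fl",237,223)):P(n,u,v,.04)
P("jaw top far",296,161,.086);P("jaw near",291,200,.086)
P("rack a",260,154.5,.09);P("rack b",288,157,.09);P("rack c",286,199,.09);P("rack d",257,197,.09)
P("jar",141,154,.075);P("cup",125,243,.07);P("tip",462,228,.059)
print(-im["R"].T@im["t"])
im=dict(np.load("pics/side0.npz"))
P("side tab top",294,174,.103);P("side grip far",318,153,.078)
P("far",310,160,.078)
```

```text
head [ 0.5902 -0.0596  0.077 ] [ 0.5837 -0.0586  0.1005]
grip near [ 0.5956 -0.148   0.078 ] [ 0.5957 -0.1481  0.0776]
grip far [ 0.6029 -0.23    0.078 ] [ 0.603  -0.23    0.0777]
gripc [ 0.5994 -0.1853  0.078 ] [ 0.601  -0.1863  0.0724]
pivot [ 0.5971 -0.0976  0.08  ] [ 0.5958 -0.0972  0.0847]
tab [ 0.5785 -0.0578  0.103 ] [ 0.579  -0.0579  0.1013]
bl [0.6888 0.128  0.04  ] [0.6901 0.1284 0.0365]
br [ 0.6978 -0.1295  0.04  ] [ 0.7001 -0.1302  0.0337]
fr [ 0.4876 -0.1379  0.04  ] [ 0.4952 -0.143  -0.0041]
fl [0.4764 0.1206 0.04  ] [0.478  0.1219 0.0302]
jaw top far [ 0.64   -0.0039  0.086 ] [ 0.6377 -0.004   0.093 ]
jaw near [ 0.5416 -0.0045  0.086 ] [ 0.5412 -0.0045  0.0881]
rack a [0.6434 0.0851 0.09  ] [0.6442 0.0854 0.0873]
rack b [0.6462 0.0167 0.09  ] [0.647  0.0167 0.0875]
rack c [0.5415 0.0076 0.09  ] [0.5527 0.0086 0.0417]
rack d [0.5371 0.0768 0.09  ] [0.5373 0.0769 0.0888]
jar [0.6101 0.3788 0.075 ] [0.6107 0.3796 0.073 ]
cup [0.3878 0.3741 0.07  ] [0.393  0.3983 0.0048]
tip [ 0.5346 -0.4232  0.059 ] [ 0.5346 -0.4232  0.0591]
[ 0.30450362 -0.01355879  1.11065314]
side tab top [ 0.5806 -0.0718  0.103 ] [ 0.5946 -0.0926  0.0842]
side grip far [ 0.6003 -0.2233  0.078 ] [ 0.5979 -0.2192  0.0813]
far [ 0.5999 -0.1806  0.078 ] [ 0.5996 -0.18    0.0785]
```

>>> send_rows --plan "0 0 0 -2 0 2.5 0; 0 0 0 -3.8 0 4.7 0; 0 0 0 -3.8 0 4.7 0; 0 0 0 -3.8 0 4.7 0; 0 0 0 -3.8 0 4.7 0; 0 0 0 -3.8 0 4.7 0; 0 0 0 -3.8 0 4.7 0; 0 0 0 -3.8 0 4.7 0; 0 0 0 -2.5 0 3 0; 0 0 0 0 0 0 0" --newtons 20

```text
time_s: 1.35
position: [0.4802, -0.178, 0.4044]
orientation: [[0.359, 0.0, 0.933], [-0.933, 0.002, 0.359], [-0.002, -1.0, 0.001]]
ft_force: [-0.2, -0.0, 0.1]
opening: 0.002
```

>>> send_rows --plan "0 -0.17 0 0 0 0 0; 0 -0.17 0 0 0 0 0; 0 -0.17 0 0 0 0 0; 0 -0.17 0 0 0 0 0; 0 -0.17 0 0 0 0 0; 0 -0.17 0 0 0 0 0; 0 -0.17 0 0 0 0 0; 0 0 0 0 0 0 0"

```text
time_s: 2.35
position: [0.4778, -0.1839, 0.4042]
orientation: [[1.0, -0.001, 0.026], [-0.026, -0.0, 1.0], [-0.001, -1.0, -0.0]]
ft_force: [-0.1, -1.0, 0.4]
opening: 0.002
```

Run:
```python
from rig import r
from h import *
o=r.observe()
im=r.get_image("wrist")
print(o["time_s"],np.round(o["position"],4),np.round(o["orientation"],4).tolist(),o["opening"],np.round(o["joint_pos"],3),o["ft_force"])
np.savez("pics/w1.npz",pos=o["position"],ori=o["orientation"],**im)
print(im["tool_from_camera"].round(4).tolist(),im["camera_matrix"].tolist())
cv2.imwrite("pics/w1.png",np.clip(im["frame"][:,:,::-1]*1.5,0,255).astype(np.uint8))
```

```text
2.35 [ 0.4778 -0.1839  0.4042] [[0.9997, -0.0012, 0.0262], [-0.0262, -0.0001, 0.9997], [-0.0012, -1.0, -0.0001]] 0.0022199496541506682 [ 0.637  0.146 -0.378  1.91   0.061  1.098  0.209] [-0.07693404 -1.04399338  0.42012742]
[[1.0, -0.0008, -0.0, 0.0014], [-0.0003, -0.3266, 0.9452, 0.0314], [-0.0008, -0.9452, -0.3266, 0.0846], [0.0, 0.0, 0.0, 1.0]] [[355.97734870271313, 0.0, 284.8838744373245], [0.0, 355.97734870271313, 209.60116012564765], [0.0, 0.0, 1.0]]
```

View pics/w1.png

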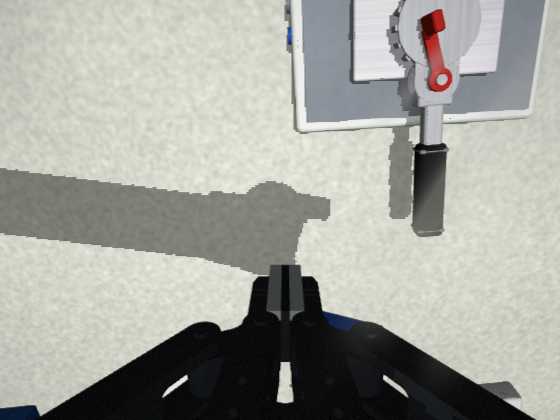

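The wrist view shows the lever pivot at (440,79), the tab top at (432,20), and the grip from (430,147) to (428,233). The lever leans left, on the loosen side.

```bash
cat >> h.py <<'E'
def wrist(im):
    T=im["tool_from_camera"]; R=im["ori"]@T[:3,:3]; c=im["pos"]+im["ori"]@T[:3,3]
    return dict(frame=im["frame"],z_map=im["z_map"],camera_matrix=im["camera_matrix"],R=R.T,t=-R.T@c)
E
python3 - <<'E'
from h import *
im=wrist(dict(np.load("pics/w1.npz")))
crop(im,280,0,560,250,3,"pics/w1c.png",1.4)
P=lambda n,u,v,z:print(n,np.round(w(im,u,v,z),4), np.round(wd(im,u,v),4))
P("grip near",430,147,.078);P("grip far",428,233,.078);P("pivot",440,79,.085);P("tab",432,20,.103);P("head",438,31,.077)
P("tip",285,268,.2); print(proj(im,[.4778,-.1839,.2312]))
P("corner",300,131,.04);P("corner r",527,117,.04)
E
```

```text
grip near [ 0.5996 -0.1497  0.078 ] [ 0.6001 -0.1499  0.0765]
grip far [ 0.6059 -0.2267  0.078 ] [ 0.6067 -0.2276  0.0761]
pivot [ 0.5989 -0.0971  0.085 ] [ 0.5989 -0.0971  0.085 ]
tab [ 0.5818 -0.0594  0.103 ] [ 0.5833 -0.0588  0.0989]
head [ 0.5967 -0.0631  0.077 ] [ 0.5869 -0.0662  0.1023]
tip [ 0.4787 -0.1926  0.2   ] [ 0.4793 -0.1728  0.2367]
[282.4034317  284.06896638]
corner [ 0.4939 -0.1383  0.04  ] [ 0.4942 -0.1394  0.0304]
corner r [ 0.6998 -0.1313  0.04  ] [ 7.259e-01 -1.351e-01  2.000e-04]
```

View pics/w1c.png

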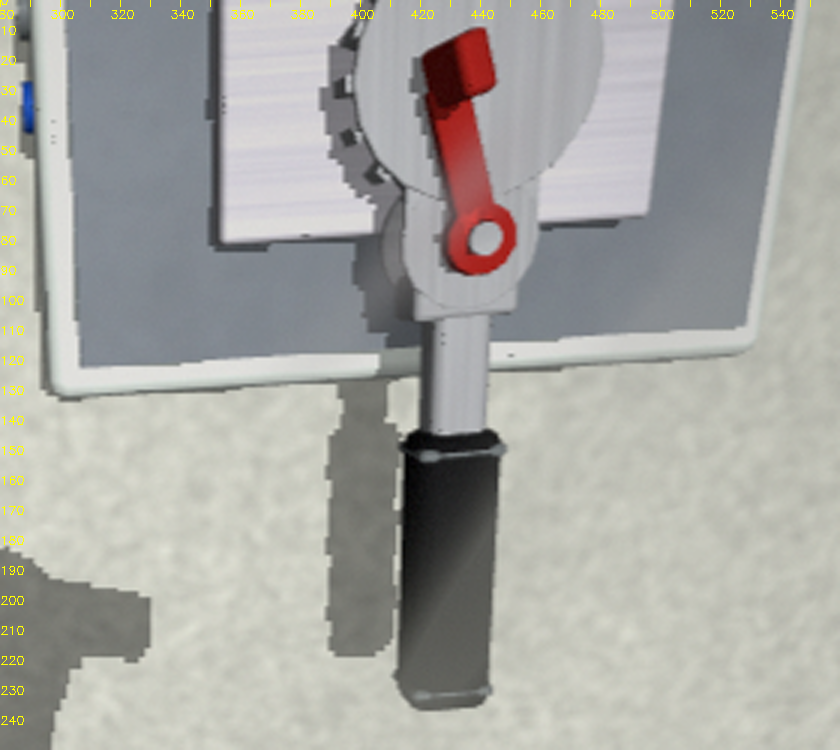

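Run:
```python
from h import *
d=dict(np.load("pics/w1.npz"));im=wrist(d)
crop(im,200,240,370,370,4,"pics/w1f.png",3)
for v in (266,270,275,280,285,290,300,310):
    row=im["z_map"][v]; us=[u for u in range(200,380) if 0<row[u]<.25]
    if us:
        a=[d["ori"].T@(wd(im,u,v)-d["pos"]) for u in (us[0]+1,us[-1]-1,285)]
        print(v,us[0],us[-1],[x.round(4).tolist() for x in a])
```

```text
266 270 299 [[-0.0046, 0.1691, 0.0113], [0.007, 0.1688, 0.0114], [0.0014, 0.1697, 0.011]]
270 269 300 [[-0.0049, 0.1645, 0.0118], [0.0073, 0.1656, 0.0112], [0.0014, 0.165, 0.0115]]
275 269 300 [[-0.0048, 0.1615, 0.0112], [0.0071, 0.1605, 0.0117], [0.0014, 0.1612, 0.0113]]
280 254 315 [[-0.0113, 0.1645, 0.0071], [0.0136, 0.1636, 0.0075], [0.0014, 0.1574, 0.0112]]
285 252 317 [[-0.0118, 0.16, 0.0074], [0.0141, 0.1594, 0.0077], [0.0014, 0.1518, 0.0123]]
290 251 318 [[-0.0118, 0.1557, 0.0076], [0.0142, 0.1554, 0.0078], [0.0014, 0.1492, 0.0117]]
300 249 320 [[-0.0121, 0.1499, 0.0068], [0.0145, 0.1501, 0.0067], [0.0014, 0.1429, 0.0114]]
310 248 321 [[-0.0118, 0.1426, 0.0073], [0.0141, 0.142, 0.0078], [0.0014, 0.1369, 0.0113]]
```

View pics/w1f.png

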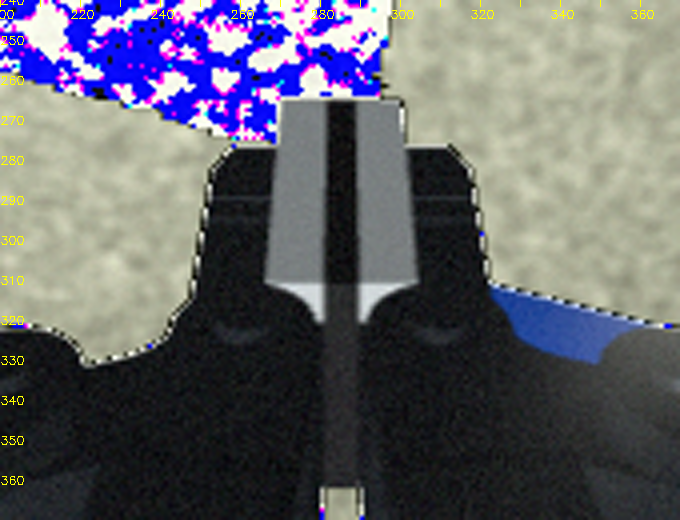

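>>> send_rows --plan "0 -0.026 0 1.5 0 3.1 0; 0 0 0 1.5 0 3.1 0; 0 0 0 1.5 0 3.1 0; 0 0 0 1.5 0 3.1 0; 0 0 0 0 4 0 0; 0 0 0 0 4 0 0; 0 0 0 0 3 0 0; 0 0 0 0 2 0 0; 0 0 0 0 0 0 0; 0 0 0 0 0 0 0"

```text
time_s: 3.65
position: [0.5394, -0.059, 0.2755]
orientation: [[1.0, 0.001, -0.003], [0.003, -0.0, 1.0], [0.001, -1.0, -0.0]]
ft_force: [0.2, -0.0, 0.7]
opening: -0.003
```

Run:
```python
from rig import r
from h import *
o=r.observe()
d=r.get_image("wrist"); d.update(pos=o["position"],ori=o["orientation"]); np.savez("pics/w2.npz",**d)
print(o["time_s"],np.round(o["position"],4),np.round(o["orientation"],4).tolist(),o["ft_force"])
im=wrist(d); crop(im,200,80,480,330,3,"pics/w2c.png",1.5)
s=r.get_image("side");crop(s,230,90,350,220,5,"pics/s2.png",1.4)
```

```text
3.65 [ 0.5394 -0.059   0.2755] [[1.0, 0.0013, -0.0026], [0.0026, -0.0002, 1.0], [0.0013, -1.0, -0.0002]] [ 0.16765346 -0.00401612  0.66156179]
```

View pics/w2c.png

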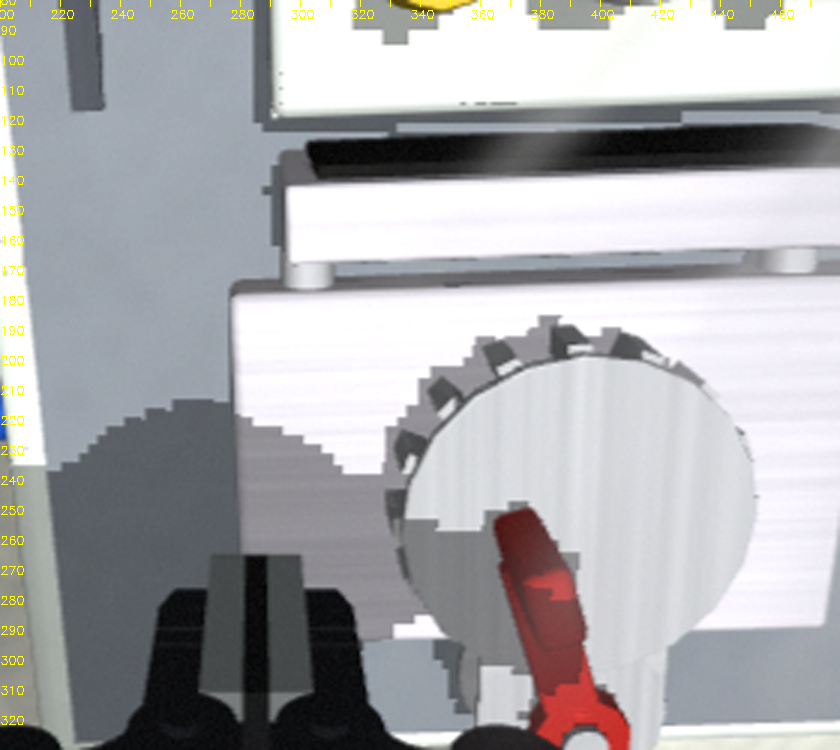

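View pics/s2.png

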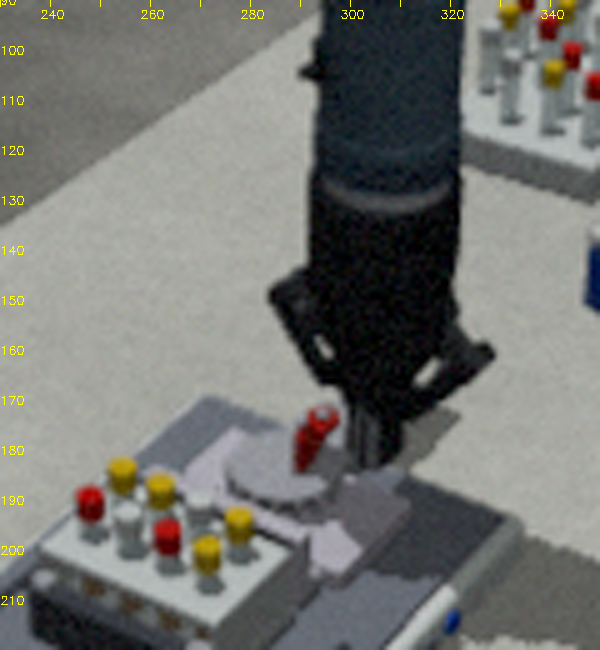

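Run:
```python
from h import *
d=dict(np.load("pics/w2.npz"));im=wrist(d)
P=lambda n,u,v,z:print(n,np.round(w(im,u,v,z),4), np.round(wd(im,u,v),4))
for u,v in((372,252),(368,258),(376,265),(380,278),(386,285),(388,292),(378,290)):P("tab",u,v,.103)
for u,v in((334,250),(453,245),(393,198)):P("disc",u,v,.077)
P("jaw edge",320,172/1+5,.086)
```

```text
tab [ 0.579  -0.0427  0.103 ] [ 0.5847 -0.0528  0.0822]
tab [ 0.5775 -0.0456  0.103 ] [ 0.5819 -0.0541  0.0862]
tab [ 0.5813 -0.0491  0.103 ] [ 0.5835 -0.0532  0.0953]
tab [ 0.5837 -0.0556  0.103 ] [ 0.5837 -0.0557  0.1028]
tab [ 0.5867 -0.0592  0.103 ] [ 0.5869 -0.0595  0.1024]
tab [ 0.588  -0.0628  0.103 ] [ 0.5882 -0.0634  0.1022]
tab [ 0.5833 -0.0618  0.103 ] [ 0.5838 -0.0627  0.1015]
disc [ 0.5664 -0.0542  0.077 ] [ 0.5664 -0.0544  0.0765]
disc [ 0.6275 -0.0513  0.077 ] [ 0.6397 -0.0621  0.0535]
disc [ 0.594 -0.026  0.077] [ 0.5947 -0.0267  0.0749]
jaw edge [ 0.5569 -0.0133  0.086 ] [ 0.5603 -0.0215  0.0527]
```

The tab top is near x 0.584 and the spindle near (0.594,−0.058), so I need about 20 mm of travel. I'll lower beside the tab and approach it.

>>> send_rows --plan "0 0 0 0 1 0 0; 0 0 0 0 0.7 0 0; 0 0 0 1 0 0 0; 0 0 0 1 0 0 0; 0 0 0 0 0 0 0; 0 0 0 0 0 0 0"

```text
time_s: 4.5
position: [0.5591, -0.0586, 0.2578]
orientation: [[1.0, 0.0, -0.004], [0.004, 0.0, 1.0], [0.0, -1.0, 0.0]]
ft_force: [0.6, 0.9, -0.0]
opening: 0.003
```

>>> send_rows --plan "0 0 0 0.3 0 0 0; 0 0 0 0.3 0 0 0; 0 0 0 0.3 0 0 0; 0 0 0 0.2 0 0 0; 0 0 0 0 0 0 0"

```text
time_s: 5.12
position: [0.5696, -0.0579, 0.2574]
orientation: [[1.0, -0.001, -0.005], [0.005, 0.001, 1.0], [-0.001, -1.0, 0.001]]
ft_force: [-1.2, 1.7, 0.1]
opening: 0.001
```

>>> send_rows --plan "0 0 0 0.2 0 0 0; 0 0 0 0.2 0 0 0; 0 0 0 0.2 0 0 0; 0 0 0 0.2 0 0 0; 0 0 0 0 0 0 0"

```text
time_s: 5.75
position: [0.5779, -0.0587, 0.2575]
orientation: [[1.0, -0.0, -0.004], [0.004, -0.0, 1.0], [-0.0, -1.0, -0.0]]
ft_force: [-2.4, 1.0, 0.0]
opening: 0.002
```

```bash
cat > snap.py <<'E'
import sys
from rig import r
from h import *
n=sys.argv[1]; b=[int(x) for x in sys.argv[2:6]]; s=int(sys.argv[6])
o=r.observe()
d=r.get_image("wrist"); d.update(pos=o["position"],ori=o["orientation"]); np.savez(f"pics/{n}.npz",**d)
print(o["time_s"],np.round(o["position"],4),np.round(o["ft_force"],2),round(float(o["opening"]),3))
crop(wrist(d),*b,s,f"pics/{n}.png",1.5)
E
python3 snap.py w3 200 80 480 330 3
```

```text
5.75 [ 0.5779 -0.0587  0.2575] [-2.43  1.02  0.04] 0.002
```

View pics/w3.png

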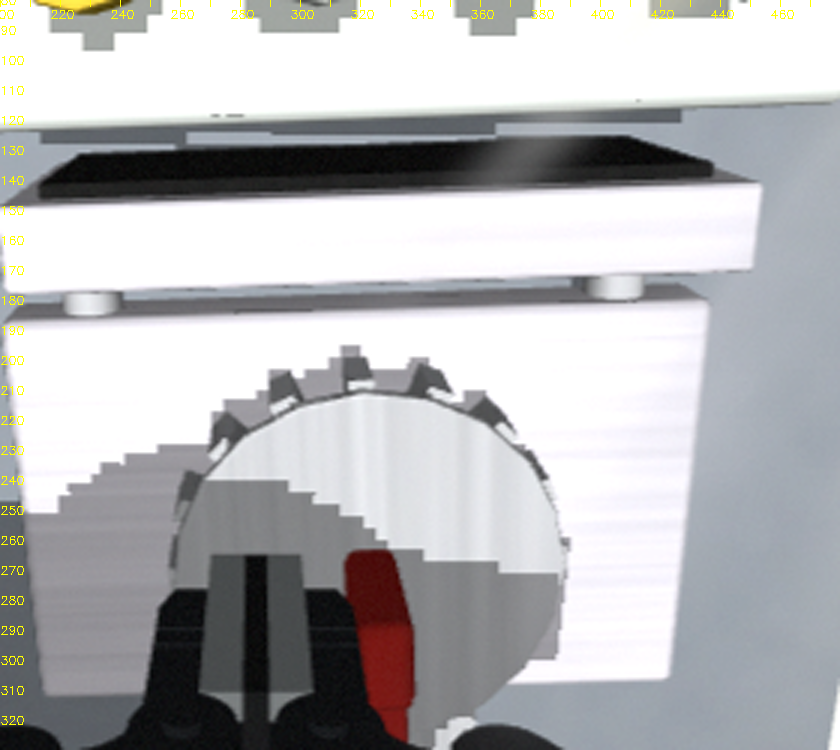

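>>> send_rows --plan "0 0 0 0.2 0 0 0; 0 0 0 0.2 0 0 0; 0 0 0 0.2 0 0 0; 0 0 0 0.2 0 0 0; 0 0 0 0 0 0 0"

```text
time_s: 6.42
position: [0.586, -0.0584, 0.2576]
orientation: [[1.0, 0.0, -0.004], [0.004, 0.0, 1.0], [0.0, -1.0, 0.0]]
ft_force: [-3.0, 2.6, -1.2]
opening: 0.003
```

```bash
python3 snap.py w4 200 80 480 330 3
python3 - <<'E'
from h import *
im=wrist(dict(np.load("pics/w3.npz")))
for p in((258,268),(388,268),(323,211)):print(w(im,*p,.077).round(4))
for p in((329,295),(328,308),(332,318)):print(w(im,*p,.103).round(4),wd(im,*p).round(4))
E
```

```text
6.425 [ 0.586  -0.0584  0.2576] [-3.04  2.6  -1.16] 0.003
[ 0.5667 -0.0546  0.077 ]
[ 0.6277 -0.0545  0.077 ]
[ 0.5961 -0.0262  0.077 ]
[ 0.5969 -0.0526  0.103 ] [ 0.597  -0.053   0.1023]
[ 0.5967 -0.0587  0.103 ] [ 0.5969 -0.0595  0.1018]
[ 0.5986 -0.0634  0.103 ] [ 0.6018 -0.078   0.0829]
```

View pics/w4.png

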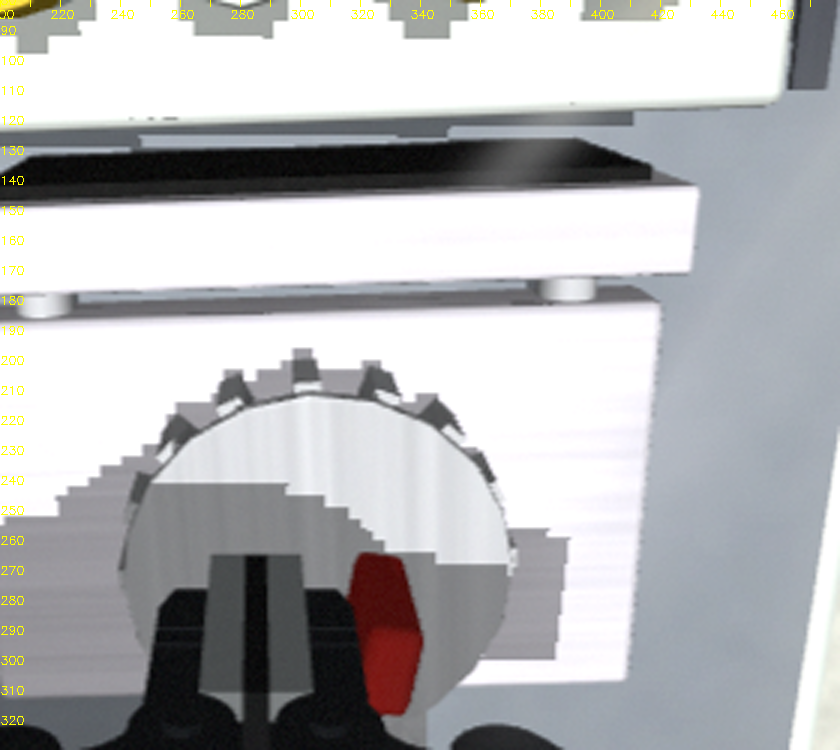

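>>> send_rows --plan "0 0 0 -1 0 0 0; 0 0 0 -2 0 0 0; 0 0 0 0 -4 0 0; 0 0 0 0 -6 0 0; 0 0 0 0 0 0 5; 0 0 0 0 0 0 5"

```text
time_s: 7.22
position: [0.5561, -0.0596, 0.3586]
orientation: [[1.0, 0.003, -0.003], [0.003, -0.002, 1.0], [0.003, -1.0, -0.002]]
ft_force: [-0.6, 1.3, 0.4]
opening: 0.419
```

```bash
python3 snap.py w5 200 100 480 350 3
python3 - <<'E'
from h import *
im=wrist(dict(np.load("pics/w4.npz")))
for p in((332,303),):print(w(im,*p,.103).round(4),wd(im,*p).round(4))
for p in((240,268),(371,268)):print(w(im,*p,.077).round(4))
E
```

```text
7.225 [ 0.5561 -0.0596  0.3586] [-0.59  1.29  0.42] 0.419
[ 0.6064 -0.056   0.103 ] [ 0.6064 -0.056   0.103 ]
[ 0.5663 -0.0543  0.077 ]
[ 0.6279 -0.0541  0.077 ]
```

View pics/w5.png

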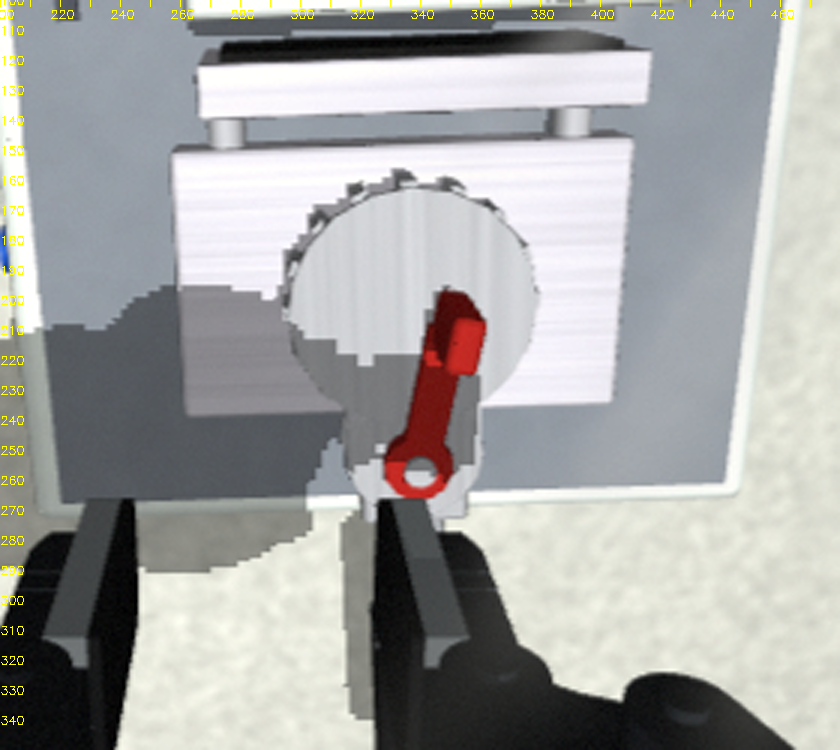

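The lever now sits on the tighten side, with the tab at (355,216) right of the pivot at (340,258), about +0.24 rad. Next I'll straddle the grip.

>>> send_rows --plan "0 0 0 1.5 0 -4.4 5; 0 0 0 1.6 0 -4.4 5; 0 0 0 1.5 0 -4.4 5; 0 0 0 0 2.5 0 5; 0 0 0 0 2.5 0 5; 0 0 0 0 0 0 5; 0 0 0 0 0 0 5"

```text
time_s: 8.15
position: [0.6024, -0.1904, 0.3074]
orientation: [[1.0, -0.001, -0.004], [0.004, 0.0, 1.0], [-0.001, -1.0, 0.0]]
ft_force: [0.2, -0.5, 0.4]
opening: 0.587
```

```bash
python3 snap.py w6 180 100 460 350 3
python3 - <<'E'
from rig import r
from h import *
s=r.get_image("top");crop(s,285,150,405,240,6,"pics/t6.png",1.6);np.savez("pics/t6.npz",**s)
E
```

```text
8.15 [ 0.6024 -0.1904  0.3074] [ 0.15 -0.53  0.42] 0.587
```

View pics/w6.png

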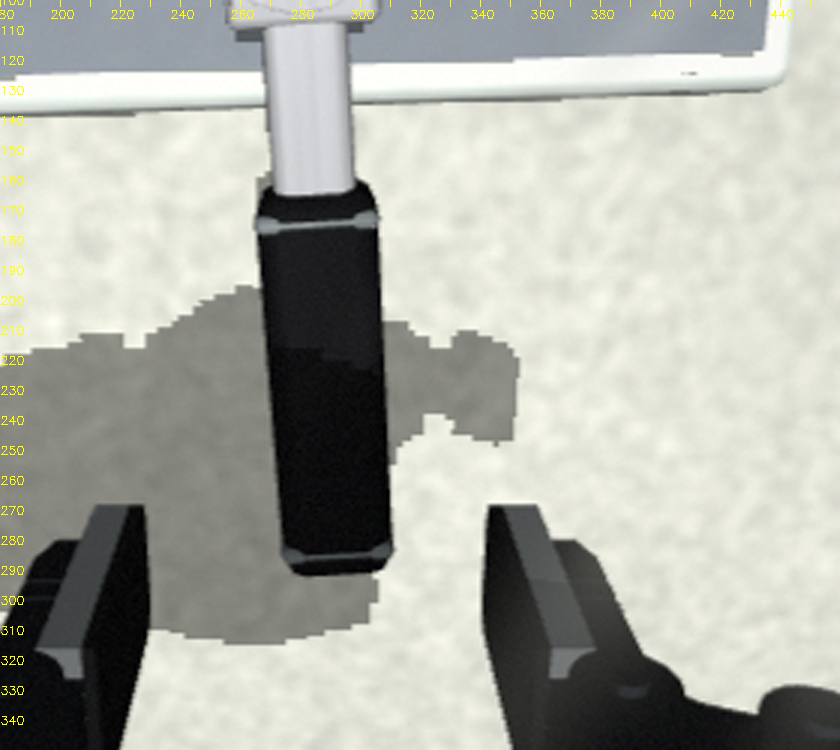

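View pics/t6.png

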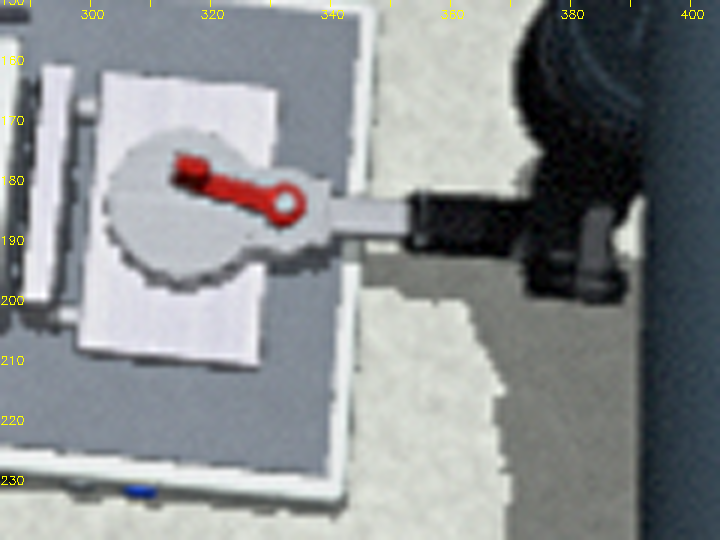

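Run:
```python
from h import *
im=wrist(dict(np.load("pics/w6.npz")))
P=lambda n,u,v,z:print(n,np.round(w(im,u,v,z),4), np.round(wd(im,u,v),4))
P("n",286,173,.078);P("f",293,285,.078);P("endn",285,163,.078);P("endf",293,290,.07)
P("rim a",180,136,.04);P("rim b",430,128,.04)
```

```text
n [ 0.6042 -0.1521  0.078 ] [ 0.6042 -0.1519  0.0788]
f [ 0.609  -0.2247  0.078 ] [ 0.609  -0.2247  0.078 ]
endn [ 0.6036 -0.1463  0.078 ] [ 0.6036 -0.147   0.0748]
endf [ 0.6092 -0.2333  0.07  ] [ 0.609  -0.2286  0.0776]
rim a [ 0.5348 -0.1365  0.04  ] [ 0.5334 -0.1372  0.0349]
rim b [ 0.6977 -0.1308  0.04  ] [ 0.7002 -0.1314  0.0338]
```

>>> send_rows --plan "0 -0.06 0 0.2 3 0 5; 0 0 0 0 3 0 5; 0 0 0 0 2.1 0 5; 0 0 0 0 0 0 5; 0 0 0 0 0 0 5"

```text
time_s: 8.88
position: [0.6052, -0.1905, 0.228]
orientation: [[0.998, 0.002, -0.064], [0.064, -0.001, 0.998], [0.002, -1.0, -0.001]]
ft_force: [0.2, -0.7, 0.3]
opening: 0.587
```

>>> send_rows --plan "0 -0.05 0 0.7 0 0 5; 0 -0.05 0 0.7 0 0 5; 0 -0.08 0 1.1 0 0.05 5; 0 -0.08 0 1.1 0 0.05 5; 0 0 0 0 0 0 5"

```text
time_s: 9.5
position: [0.6411, -0.1834, 0.2285]
orientation: [[0.948, 0.004, -0.318], [0.318, -0.0, 0.948], [0.004, -1.0, -0.001]]
ft_force: [-0.3, 0.2, 0.5]
opening: 0.583
```

>>> send_rows --plan "0 -0.08 0 1.08 0 0.05 5; 0 -0.08 0 1.08 0 0.05 5; 0 -0.08 0 1.08 0 0.05 5; 0 -0.08 0 1.08 0 0.05 5; 0 0 0 0 0 0 5"

```text
time_s: 10.12
position: [0.6782, -0.163, 0.2277]
orientation: [[0.8, 0.002, -0.599], [0.599, 0.0, 0.8], [0.002, -1.0, -0.001]]
ft_force: [-0.0, -0.3, -0.2]
opening: 0.588
```

```bash
python3 snap.py w7 180 60 460 350 2
```

```text
10.125 [ 0.6782 -0.163   0.2277] [-0.04 -0.32 -0.16] 0.588
```

View pics/w7.png

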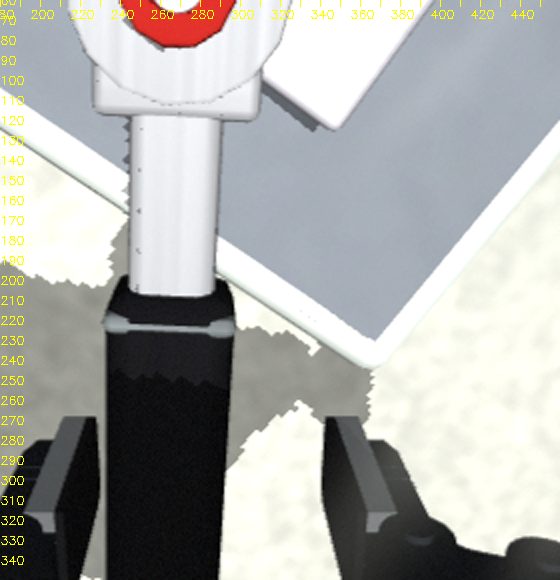

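>>> send_rows --plan "0 -0.06 0 0.8 0 0.03 5; 0 -0.06 0 0.8 0 0.03 5; 0 0 0 0 0 0 5; 0 0 0 0 0 0 5"

```text
time_s: 10.68
position: [0.6895, -0.1535, 0.2268]
orientation: [[0.723, -0.0, -0.69], [0.69, -0.001, 0.723], [-0.0, -1.0, -0.0]]
ft_force: [0.8, 0.1, 0.4]
opening: 0.587
```

```bash
python3 snap.py w8 180 60 460 350 2
python3 - <<'E'
from rig import r
from h import *
s=r.get_image("side");crop(s,200,130,350,250,5,"pics/s8.png",1.4);np.savez("pics/s8.npz",**s)
E
```

```text
10.675 [ 0.6895 -0.1535  0.2268] [0.77 0.09 0.42] 0.587
```

View pics/w8.png

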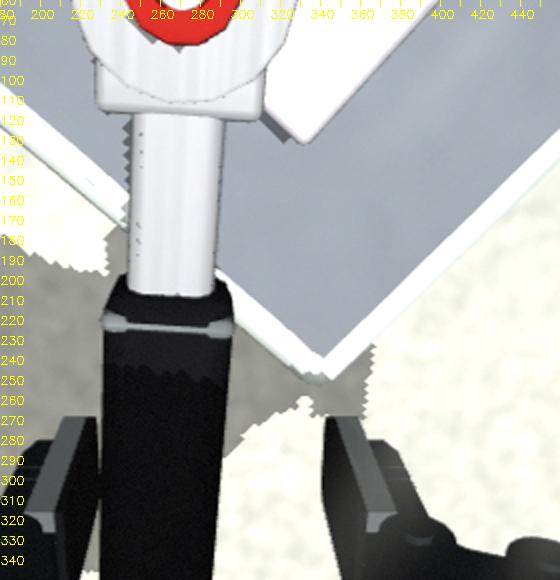

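View pics/s8.png

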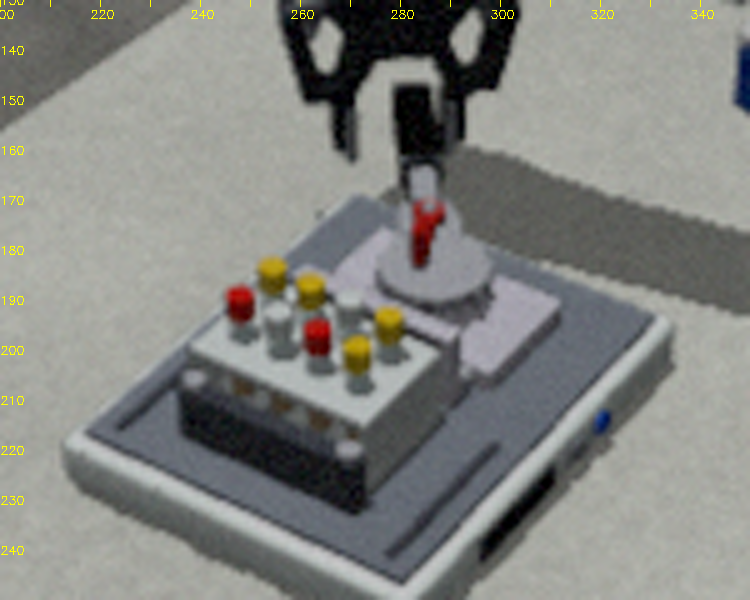

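>>> send_rows --plan "0 0.1 0 -0.8 0 0.03 5; 0 0.08 0 -1.07 0 0.05 5; 0 0.05 0 -0.67 0 0.02 5; 0 0.05 0 -0.67 0 0.02 5; 0 0.05 0 -0.67 0 0.02 5; 0 0.05 0 -0.67 0 0.02 5"

```text
time_s: 11.52
position: [0.6514, -0.1773, 0.2271]
orientation: [[0.928, 0.002, -0.372], [0.372, -0.0, 0.928], [0.001, -1.0, -0.001]]
ft_force: [1.1, 0.2, -0.1]
opening: 0.582
```

```bash
python3 snap.py w9 180 60 460 350 2
```

```text
11.525 [ 0.6514 -0.1773  0.2271] [ 1.11  0.23 -0.12] 0.582
```

View pics/w9.png

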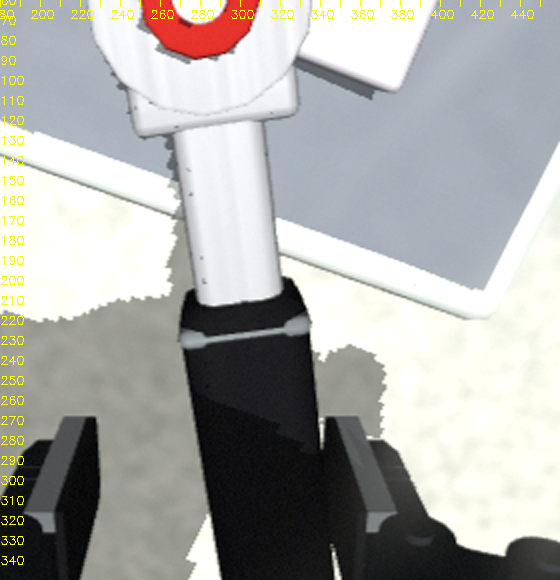

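>>> send_rows --plan "0 0.03 0 -0.75 0 0 5; 0 0.03 0 -0.75 0 0 5; 0 0.03 0 -0.75 0 0.02 5; 0 0.04 0 -0.75 0 0.02 5; 0 0.04 0 -0.75 0 0.02 5"

```text
time_s: 12.2
position: [0.6156, -0.1883, 0.2268]
orientation: [[0.978, 0.002, -0.21], [0.21, 0.0, 0.978], [0.002, -1.0, -0.0]]
ft_force: [3.9, -1.3, -1.7]
opening: 0.587
```

```bash
python3 snap.py w10 180 60 460 350 2
```

```text
12.2 [ 0.6156 -0.1883  0.2268] [ 3.94 -1.33 -1.73] 0.587
```

View pics/w10.png

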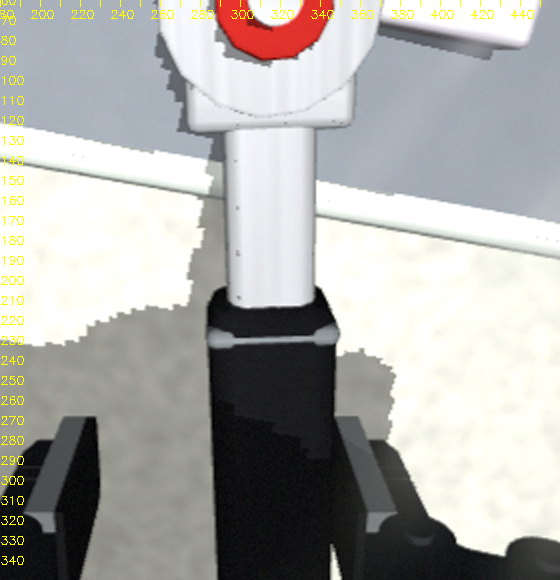

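>>> send_rows --plan "0 0.04 0 -0.54 0 0 5; 0 0.04 0 -0.54 0 0 5; 0 0.04 0 -0.54 0 0 5"

```text
time_s: 12.62
position: [0.5998, -0.19, 0.2269]
orientation: [[0.996, 0.001, -0.092], [0.092, 0.001, 0.996], [0.001, -1.0, 0.001]]
ft_force: [3.7, 2.2, -0.3]
opening: 0.589
```

Run:
```python
from rig import r
from h import *
s=r.get_image("side");crop(s,200,130,350,250,5,"pics/s10.png",1.4);np.savez("pics/s10.npz",**s)
o=r.observe();print(o["time_s"],np.round(o["position"],4),np.round(o["ft_force"],2))
```

```text
12.675 [ 0.599  -0.1903  0.2268] [1.69 1.34 0.2 ]
```

View pics/s10.png

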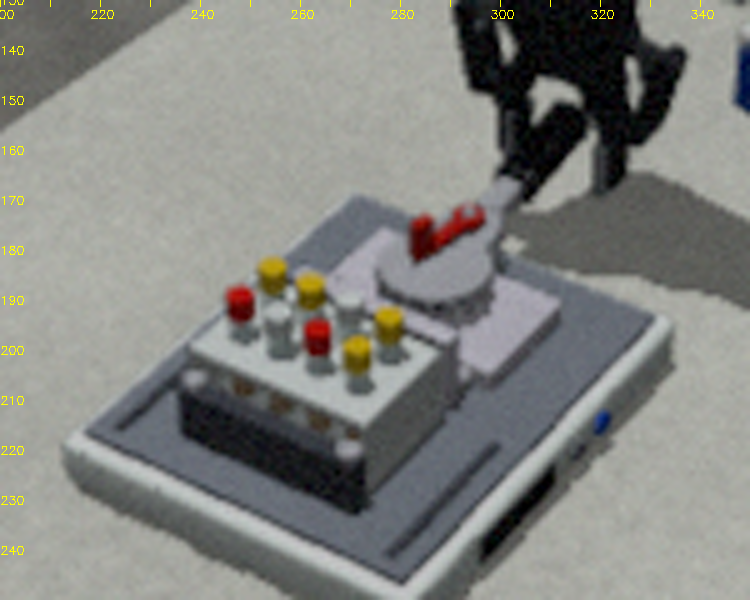

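>>> send_rows --plan "0 0.03 0 -0.4 0 0 5; 0 0.03 0 -0.4 0 0 5; 0 0.03 0 -0.4 0 0 5"

```text
time_s: 13.05
position: [0.5877, -0.191, 0.2269]
orientation: [[1.0, 0.001, -0.003], [0.003, 0.001, 1.0], [0.001, -1.0, 0.001]]
ft_force: [2.8, 3.1, 0.6]
opening: 0.587
```

>>> send_rows --plan "0 0.03 0 -0.4 0 0 5; 0 0.03 0 -0.4 0 0 5; 0 0.03 0 -0.4 0 0 5"

```text
time_s: 13.42
position: [0.5756, -0.1916, 0.2269]
orientation: [[0.996, 0.001, 0.088], [-0.088, -0.0, 0.996], [0.001, -1.0, -0.0]]
ft_force: [4.9, 2.3, -0.2]
opening: 0.589
```

Run:
```python
from rig import r
from h import *
s=r.get_image("top");crop(s,230,140,350,240,6,"pics/t11.png",1.6);np.savez("pics/t11.npz",**s)
o=r.observe();print(o["time_s"],np.round(o["position"],4),np.round(o["ft_force"],2))
```

```text
13.475 [ 0.575  -0.1918  0.2267] [3.36 1.7  0.62]
```

View pics/t11.png

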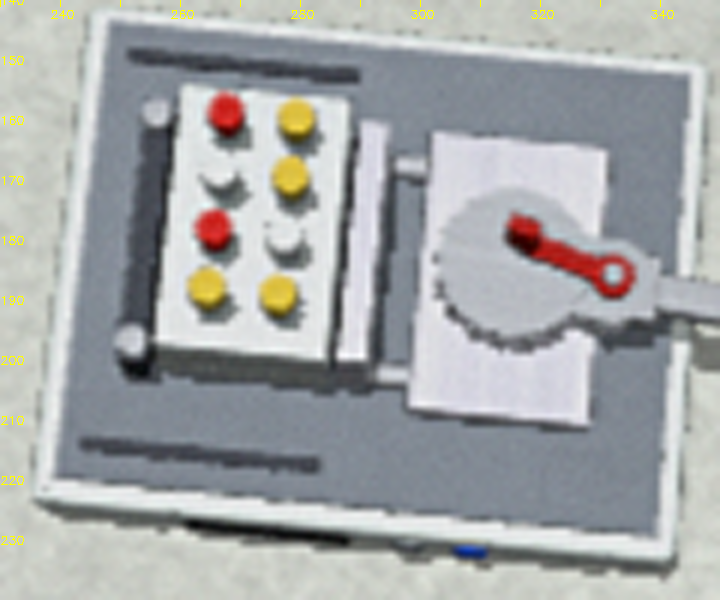

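>>> send_rows --plan "0 0.03 0 -0.4 0 0.04 5; 0 0.03 0 -0.4 0 0.04 5; 0 0.03 0 -0.4 0 0.04 5"

```text
time_s: 13.85
position: [0.5636, -0.1895, 0.2267]
orientation: [[0.984, 0.0, 0.178], [-0.178, -0.001, 0.984], [0.0, -1.0, -0.001]]
ft_force: [3.2, 0.1, -1.4]
opening: 0.587
```

>>> send_rows --plan "0 0.03 0 -0.4 0 0.04 5; 0 0.03 0 -0.4 0 0.04 5"

```text
time_s: 14.1
position: [0.5558, -0.1873, 0.2267]
orientation: [[0.972, 0.0, 0.236], [-0.236, -0.001, 0.972], [0.0, -1.0, -0.001]]
ft_force: [3.5, -0.4, -1.5]
opening: 0.585
```

Run:
```python
from rig import r
from h import *
s=r.get_image("top");crop(s,230,140,350,240,6,"pics/t12.png",1.6);np.savez("pics/t12.npz",**s)
o=r.observe();print(o["time_s"],np.round(o["position"],4),np.round(o["ft_force"],2))
```

```text
14.15 [ 0.5553 -0.1872  0.2267] [ 2.3  -0.56  1.3 ]
```

View pics/t12.png

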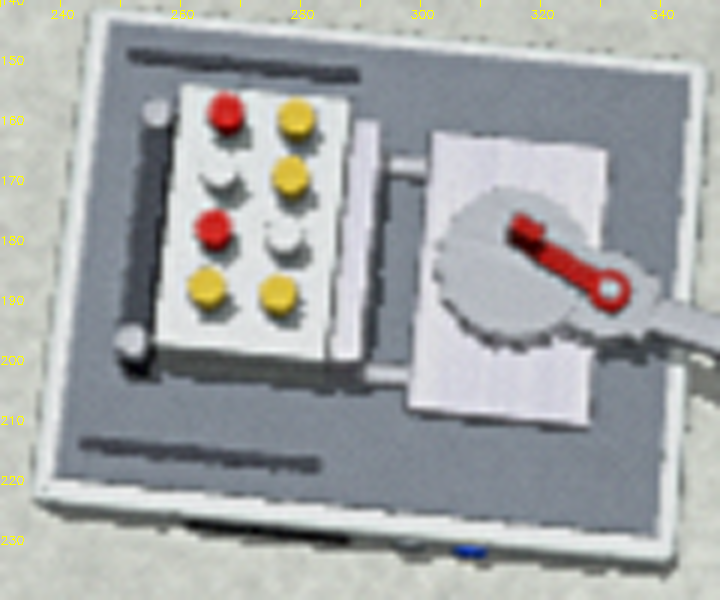

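>>> send_rows --plan "0 0.03 0 -0.4 0 0.03 5; 0 0.03 0 -0.4 0 0.03 5; 0 0.03 0 -0.4 0 0.03 5"

```text
time_s: 14.52
position: [0.5446, -0.1832, 0.2267]
orientation: [[0.946, 0.0, 0.323], [-0.323, -0.001, 0.946], [0.0, -1.0, -0.001]]
ft_force: [3.2, -2.6, 0.3]
opening: 0.587
```

>>> send_rows --plan "0 0.03 0 -0.4 0 0.02 5; 0 0.02 0 -0.3 0 0.02 5"

```text
time_s: 14.78
position: [0.538, -0.1804, 0.2267]
orientation: [[0.929, -0.0, 0.369], [-0.369, -0.001, 0.929], [0.0, -1.0, -0.001]]
ft_force: [3.5, -3.2, -1.9]
opening: 0.584
```

Run:
```python
from rig import r
from h import *
s=r.get_image("top");crop(s,230,140,350,240,6,"pics/t13.png",1.6);np.savez("pics/t13.npz",**s)
o=r.observe();print(o["time_s"],np.round(o["position"],4),np.round(o["ft_force"],2))
```

```text
14.825 [ 0.5377 -0.1802  0.2267] [ 2.08 -3.84  1.07]
```

View pics/t13.png

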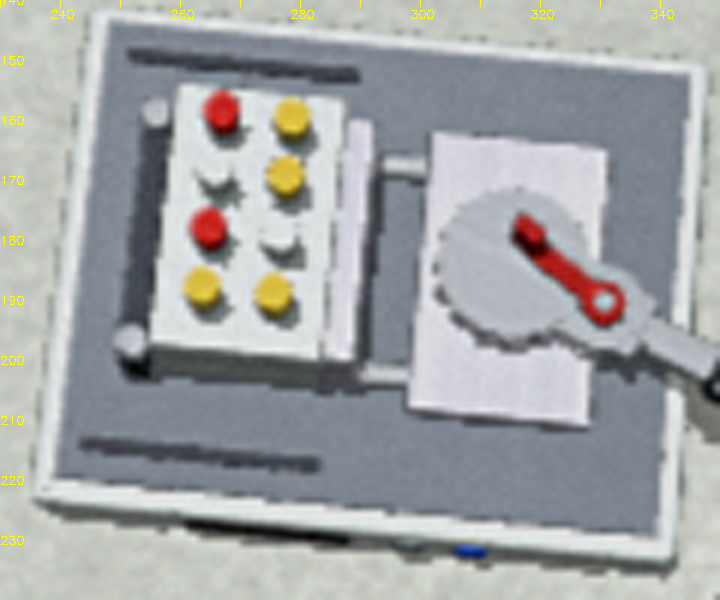

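>>> send_rows --plan "0 0.02 0 -0.25 0 0.02 5; 0 0.02 0 -0.25 0 0.02 5"

```text
time_s: 15.08
position: [0.5338, -0.1781, 0.2267]
orientation: [[0.914, -0.0, 0.406], [-0.406, -0.001, 0.914], [0.0, -1.0, -0.001]]
ft_force: [3.4, -4.1, -0.5]
opening: 0.582
```

>>> send_rows --plan "0 0.02 0 -0.25 0 0.02 5; 0 0.02 0 -0.25 0 0.02 5"

```text
time_s: 15.32
position: [0.5293, -0.1757, 0.2267]
orientation: [[0.897, -0.0, 0.442], [-0.442, -0.001, 0.897], [0.0, -1.0, -0.001]]
ft_force: [2.5, -3.7, -0.7]
opening: 0.583
```

>>> send_rows --plan "0 0.02 0 -0.25 0 0.03 5; 0 0.02 0 -0.25 0 0.03 5"

```text
time_s: 15.58
position: [0.5254, -0.1732, 0.2267]
orientation: [[0.879, 0.001, 0.477], [-0.477, -0.001, 0.879], [0.001, -1.0, -0.001]]
ft_force: [4.1, -4.2, -1.0]
opening: 0.587
```

>>> send_rows --plan "0 0.02 0 -0.25 0 0.03 5; 0 0.02 0 -0.25 0 0.03 5"

```text
time_s: 15.82
position: [0.5216, -0.1706, 0.2267]
orientation: [[0.859, 0.002, 0.512], [-0.512, -0.002, 0.859], [0.003, -1.0, -0.0]]
ft_force: [5.5, -5.7, -3.5]
opening: 0.582
```

Run:
```python
from rig import r
from h import *
s=r.get_image("top");crop(s,230,140,350,240,6,"pics/t14.png",1.6);np.savez("pics/t14.npz",**s)
o=r.observe();print(o["time_s"],np.round(o["position"],4),np.round(o["ft_force"],2))
```

```text
15.875 [ 0.5213 -0.1704  0.2267] [ 4.09 -4.99 -2.45]
```

View pics/t14.png

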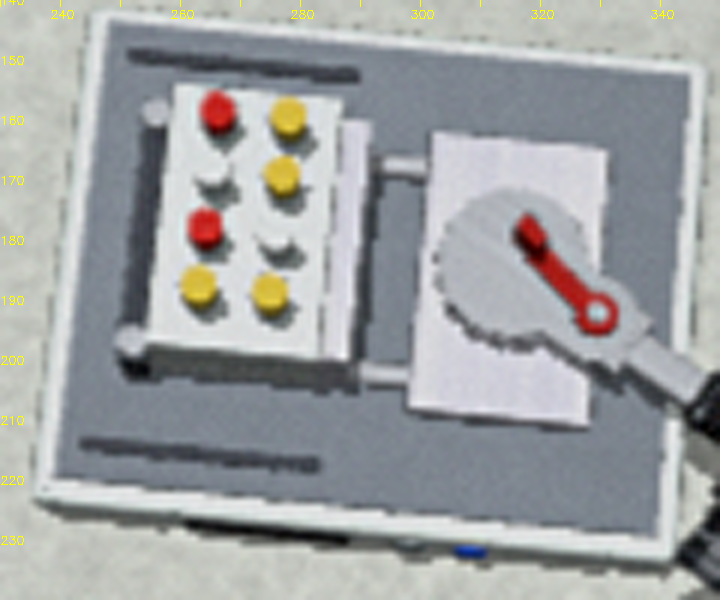

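>>> send_rows --plan "0 0.01 0 -0.15 0 0.02 5; 0 0 0 -0.05 0 0 5"

```text
time_s: 16.12
position: [0.52, -0.1696, 0.2267]
orientation: [[0.854, 0.002, 0.52], [-0.52, -0.002, 0.854], [0.003, -1.0, -0.001]]
ft_force: [5.7, -6.6, -3.3]
opening: 0.586
```

>>> send_rows --plan "0 0 0 0 0 0 5; 0 0 0 0 0 0 5"

```text
time_s: 16.38
position: [0.52, -0.1696, 0.2267]
orientation: [[0.854, 0.002, 0.52], [-0.52, -0.002, 0.854], [0.003, -1.0, -0.001]]
ft_force: [4.8, -5.8, -3.2]
opening: 0.589
```

>>> send_rows --plan "0 0 0 0.4 0 0 5; 0 0 0 0.9 0 0 5; 0 0 0 0 0 0 5"

```text
time_s: 16.75
position: [0.5314, -0.1745, 0.2266]
orientation: [[0.855, 0.001, 0.519], [-0.519, 0.001, 0.855], [0.0, -1.0, 0.001]]
ft_force: [3.1, -2.6, -1.3]
opening: 0.586
```

```bash
python3 snap.py w15 180 60 460 350 2
python3 - <<'E'
from rig import r
from h import *
s=r.get_image("top");crop(s,230,140,350,240,6,"pics/t15.png",1.6);np.savez("pics/t15.npz",**s)
E
```

```text
16.75 [ 0.5314 -0.1745  0.2266] [ 3.05 -2.6  -1.3 ] 0.586
```

View pics/w15.png

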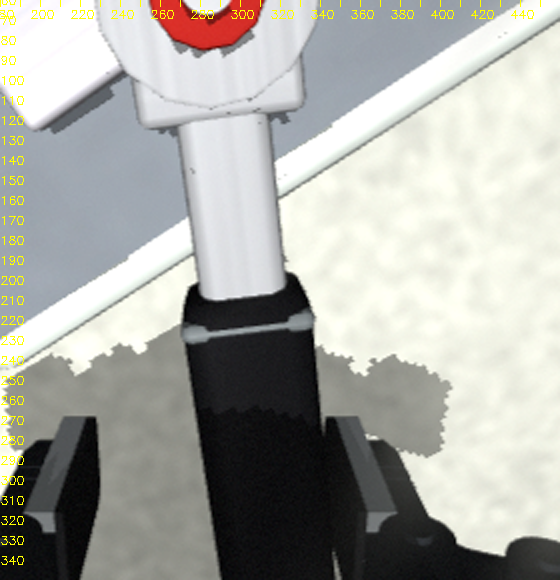

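View pics/t15.png

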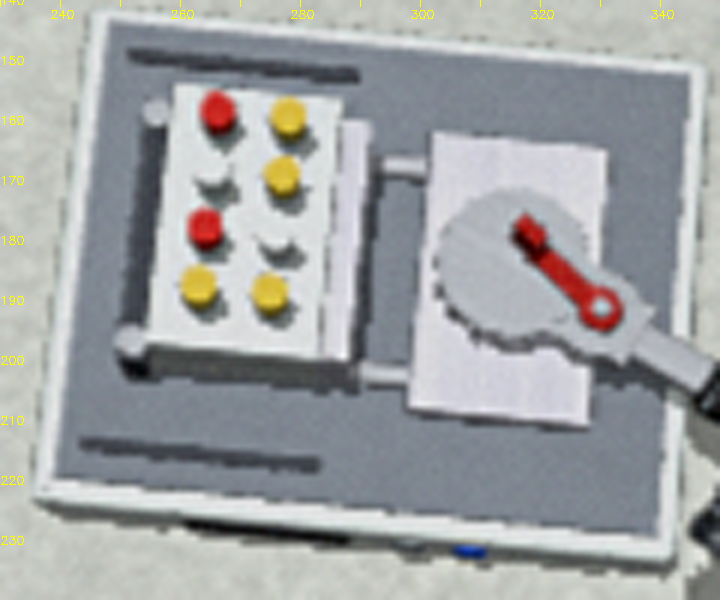

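>>> send_rows --plan "0 0 0 0 0 0 5; 0 0 0 0 0 0 5"

```text
time_s: 17.1
position: [0.5309, -0.1744, 0.2266]
orientation: [[0.855, 0.0, 0.519], [-0.519, 0.001, 0.855], [0.0, -1.0, 0.001]]
ft_force: [3.8, -1.1, -0.4]
opening: 0.583
```

Run:
```python
from rig import r
from h import *
for i in range(3):
    s=r.get_image("side")
    o=r.observe();print(o["time_s"],np.round(o["position"],4),np.round(o["ft_force"],2),np.round(o["wrist_torque"],2))
np.savez("pics/s15.npz",**s)
d=r.get_image("wrist"); d.update(pos=o["position"],ori=o["orientation"]); np.savez("pics/w16.npz",**d)
im=wrist(d)
P=lambda n,u,v,z:print(n,np.round(w(im,u,v,z),4), np.round(wd(im,u,v),4))
P("bar n L",187,225,.078);P("bar n R",313,221,.078);P("bar f R",328,330,.078);P("pad R top",325,280,.07)
for v in (280,300,320,340): 
    print(v,[round(float(x),3) for x in d["z_map"][v,310:345:2]])
```

```text
17.15 [ 0.5309 -0.1744  0.2266] [ 4.3  -1.44 -1.03] [-0.14 -0.85  0.06]
17.2 [ 0.5309 -0.1744  0.2266] [ 3.7  -0.97 -0.75] [-0.09 -0.85  0.04]
17.25 [ 0.5309 -0.1744  0.2267] [ 3.69  0.05 -2.11] [-0.02 -0.84  0.08]
bar n L [ 0.5225 -0.1235  0.078 ] [ 0.5031 -0.1313  0.0355]
bar n R [ 0.5613 -0.1453  0.078 ] [ 0.5613 -0.1452  0.0782]
bar f R [ 0.5435 -0.1883  0.078 ] [ 0.5432 -0.189   0.0771]
pad R top [ 0.5519 -0.1727  0.07  ] [ 0.5534 -0.1683  0.0778]
280 [0.133, 0.133, 0.133, 0.134, 0.132, 0.134, 0.133, 0.133, 0.132, 0.134, 0.133, 0.134, 0.135, 0.136, 0.135, 0.139, 0.155, 0.149]
300 [0.136, 0.135, 0.136, 0.137, 0.137, 0.137, 0.136, 0.136, 0.136, 0.137, 0.135, 0.136, 0.137, 0.136, 0.138, 0.139, 0.14, 0.15]
320 [0.139, 0.139, 0.139, 0.139, 0.14, 0.14, 0.139, 0.139, 0.138, 0.139, 0.138, 0.139, 0.14, 0.139, 0.14, 0.14, 0.141, 0.144]
340 [0.142, 0.0, 0.142, 0.141, 0.143, 0.143, 0.142, 0.142, 0.142, 0.142, 0.142, 0.142, 0.143, 0.143, 0.143, 0.144, 0.144, 0.144]
```

Run:
```python
from h import *
g=lambda n:cv2.cvtColor(dict(np.load(f"pics/{n}.npz"))["frame"],cv2.COLOR_RGB2GRAY).astype(np.float32)
from rig import r
s=r.get_image("top");np.savez("pics/t16.npz",**s)
a={n:g(n) for n in("t11","t12","t13","t14","t15","t16")}
crop(s,230,140,350,240,6,"pics/t16.png",1.6)
# edge profile along jaw right edge (bright->deck) rows 172-190
def edge(im,rows,lo,hi):
    out=[]
    for v in rows:
        p=im[v,lo:hi]; m=(p.max()+p.min())/2
        i=np.where((p[:-1]>=m)&(p[1:]<m))[0]
        if len(i): i=i[-1]; out.append(lo+i+(p[i]-m)/(p[i]-p[i+1])+ (v-180)*0.1)
    return np.mean(out),np.std(out)
for n in a: print(n,edge(a[n],range(172,198),282,299), edge(255-a[n],range(165,195),250,264))
```

```text
t11 (np.float64(292.7096593016329), np.float64(0.9358011378794282)) (np.float64(256.95180897647515), np.float64(0.1557507650269672))
t12 (np.float64(291.25482296717286), np.float64(0.159478396417911)) (np.float64(256.9416871480954), np.float64(0.15692627381597213))
t13 (np.float64(290.15863371915543), np.float64(0.14693146665112217)) (np.float64(256.20714106857776), np.float64(0.20652496043579144))
t14 (np.float64(289.52097255897064), np.float64(0.16254157643862127)) (np.float64(255.7365330528778), np.float64(0.9879154587111627))
t15 (np.float64(289.51785705356076), np.float64(0.16006436933102686)) (np.float64(255.55111919765667), np.float64(0.17063136856492428))
t16 (np.float64(289.5168038022347), np.float64(0.16799217881720824)) (np.float64(255.56108532622454), np.float64(0.1737504991311256))
```

Run:
```python
from h import *
for n,a,b in(("w10",(347.5,228),(344,350)),("w16",(336.5,222),(347.5,350))):
    d=dict(np.load(f"pics/{n}.npz"));im=wrist(d)
    crop(im,180,60,460,350,2,f"pics/{n}b.png")
    A=w(im,*a,.078);B=w(im,*b,.078);print(n,A,B,np.arctan2(*(B-A)[:2]*[1,-1]), d["ori"][:,0].round(3), d["pos"].round(4))
    print((d["ori"].T@(A-d["pos"])).round(4),(d["ori"].T@(B-d["pos"])).round(4))
```

```text
w10 [ 0.63134373 -0.14737303  0.078     ] [ 0.64405383 -0.1989749   0.078     ] 0.2415033336895559 [0.978 0.21  0.002] [ 0.6156 -0.1883  0.2268]
[0.0237 0.1488 0.0368] [ 0.0253  0.1489 -0.0163]
w16 [ 0.56819635 -0.14996429  0.078     ] [ 0.54551276 -0.20084647  0.078     ] -0.41936078238511204 [ 0.855 -0.519 -0.   ] [ 0.5309 -0.1744  0.2267]
[0.0192 0.1487 0.0401] [ 0.0262  0.1486 -0.0151]
```

View pics/w16b.png

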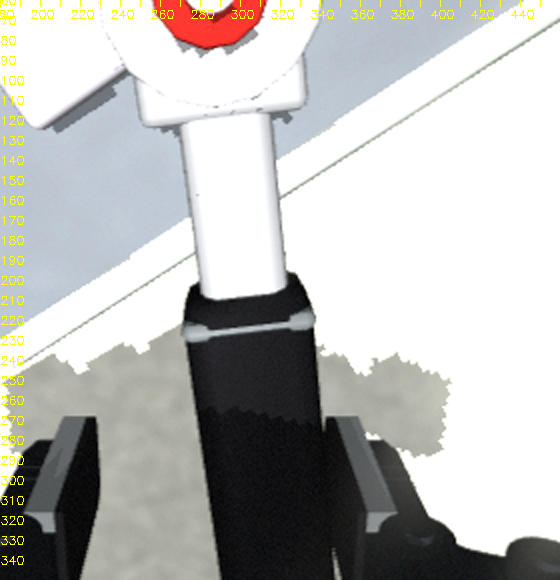

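View pics/t16.png

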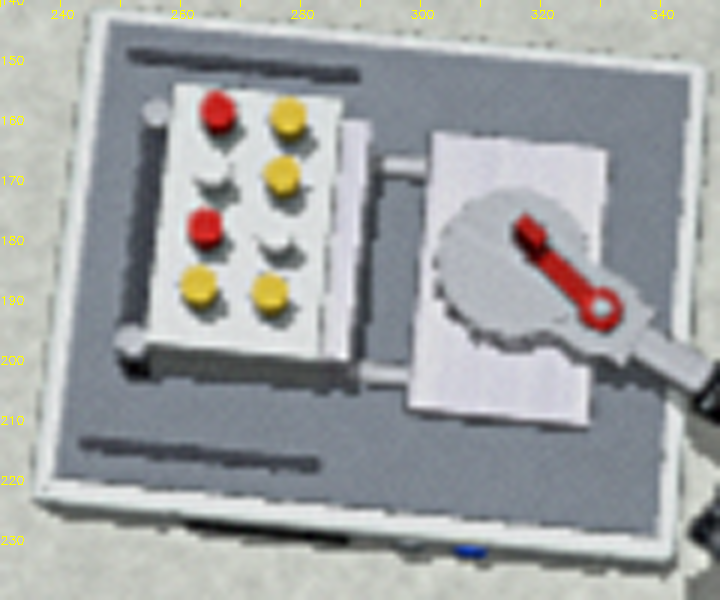

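>>> send_rows --plan "0 0 0 0.3 0 0 5; 0 0 0 0.3 0 0 5; 0 0 0 0.2 0 0 5; 0 0 0 0 0 0 5"

```text
time_s: 17.85
position: [0.5371, -0.1795, 0.2262]
orientation: [[0.854, -0.002, 0.52], [-0.52, 0.0, 0.854], [-0.001, -1.0, -0.001]]
ft_force: [0.5, 0.6, -0.5]
opening: 0.587
```

```bash
python3 snap.py w17 180 60 460 350 2;  python3 - <<'E'
from rig import r
from h import *
s=r.get_image("top");crop(s,230,140,350,240,6,"pics/t17.png",1.6);np.savez("pics/t17.npz",**s)
E
```

```text
17.85 [ 0.5371 -0.1795  0.2262] [ 0.49  0.59 -0.48] 0.587
```

View pics/w17.png

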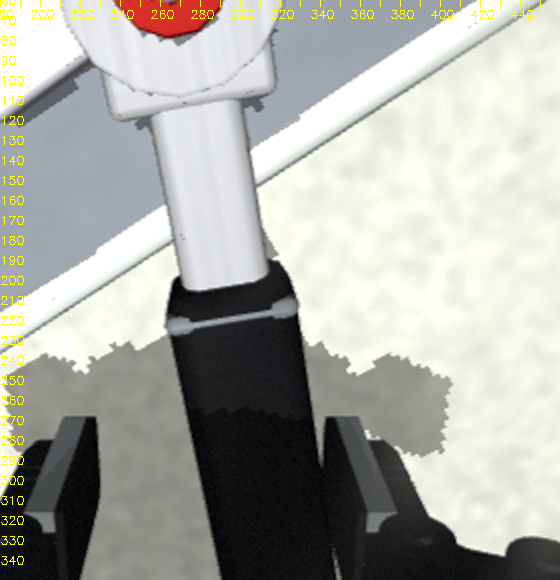

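View pics/t17.png

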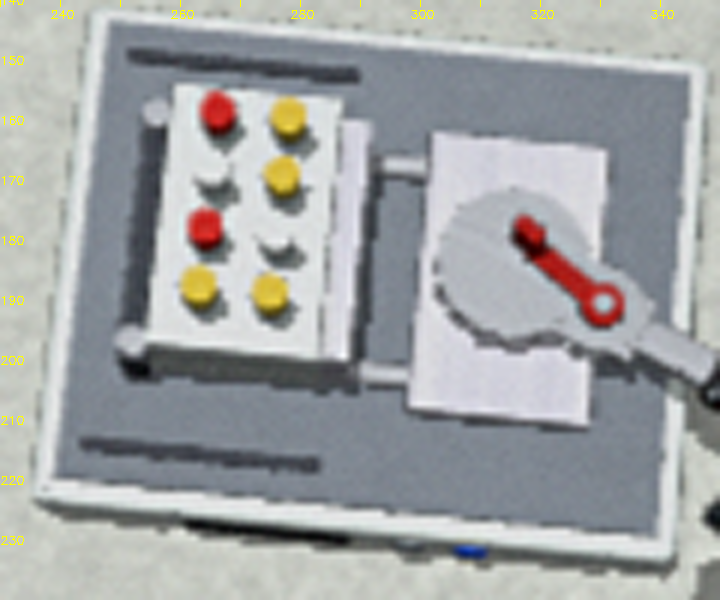

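>>> send_rows --plan "0 0 0 -0.3 0 0 5; 0 0 0 -0.3 0 0 5; 0 0 0 -0.2 0 0 5; 0 0 0 0 0 0 5"

```text
time_s: 18.45
position: [0.5308, -0.1758, 0.227]
orientation: [[0.854, 0.001, 0.52], [-0.52, -0.001, 0.854], [0.001, -1.0, -0.001]]
ft_force: [2.0, -3.3, -0.5]
opening: 0.585
```

Run:
```python
from rig import r
from h import *
for n,a,b in(("w16",(336.5,222),(347.5,350)),("w17",(329,212),(347.5,350))):
    d=dict(np.load(f"pics/{n}.npz"));im=wrist(d)
    A=w(im,*a,.078);B=w(im,*b,.078);print(n,np.arctan2(*(B-A)[:2]*[1,-1]),A,B)
o=r.observe();x=o["orientation"][:,0]
for i in range(4):
    s=r.get_image("top"); o=r.observe(); print(o["time_s"],o["position"].round(4) if hasattr(o["position"],"round") else o["position"],np.round(np.dot(x,o["ft_force"]),2))
np.savez("pics/t18.npz",**s)
g=lambda n:cv2.cvtColor(dict(np.load(f"pics/{n}.npz"))["frame"],cv2.COLOR_RGB2GRAY).astype(np.float32)
def edge(im,rows,lo,hi):
    out=[]
    for v in rows:
        p=im[v,lo:hi]; m=(p.max()+p.min())/2
        i=np.where((p[:-1]>=m)&(p[1:]<m))[0]
        if len(i): i=i[-1]; out.append(lo+i+(p[i]-m)/(p[i]-p[i+1])+ (v-180)*0.1)
    return np.mean(out)
for n in("t14","t15","t16","t17","t18"):print(n,edge(g(n),range(172,198),282,299))
```

```text
w16 -0.41936078238511204 [ 0.56819635 -0.14996429  0.078     ] [ 0.54551276 -0.20084647  0.078     ]
w17 -0.3819664069890789 [ 0.57374188 -0.15034239  0.078     ] [ 0.55151624 -0.20567208  0.078     ]
18.5 [ 0.5309 -0.1756  0.227 ] 3.52
18.55 [ 0.5309 -0.1755  0.2271] 4.0
18.6 [ 0.531  -0.1754  0.2271] 3.61
18.65 [ 0.531  -0.1753  0.2271] 3.26
t14 289.52097255897064
t15 289.51785705356076
t16 289.5168038022347
t17 289.5204341238508
t18 289.52485612825706
```

>>> send_rows --plan "0 0 0 -0.4 0 0 5; 0 0 0 -0.4 0 0 5; 0 0 0 -0.3 0 0 5; 0 0 0 -0.2 0 0 5"

```text
time_s: 19.15
position: [0.5202, -0.1705, 0.2271]
orientation: [[0.854, 0.003, 0.521], [-0.521, -0.003, 0.854], [0.004, -1.0, -0.001]]
ft_force: [4.7, -7.9, -2.7]
opening: 0.587
```

Run:
```python
from rig import r
import numpy as np
o=r.observe();x=o["orientation"][:,0]
for i in range(3):
    r.get_image("top"); o=r.observe(); print(o["time_s"],np.round(o["position"],4),np.round(np.dot(x,o["ft_force"]),2),np.round(o["ft_force"],1))
```

```text
19.2 [ 0.52   -0.1704  0.2271] 7.46 [ 4.1 -7.6 -1.9]
19.25 [ 0.5201 -0.1704  0.2271] 6.94 [ 3.8 -7.2 -2. ]
19.3 [ 0.5201 -0.1704  0.2271] 6.53 [ 3.4 -7.1 -1.8]
```

>>> send_rows --plan "0 -0.04 0 0.4 0 0 5; 0 -0.04 0 0.5 0 0 5; 0 -0.04 0 0.5 0 0 5; 0 0 0 0.5 0 0 5; 0 0 0 0.4 0 0 5; 0 0 0 0.5 0 0 5; 0 0 0 0 0 0 5"

```text
time_s: 20.18
position: [0.5448, -0.1806, 0.2265]
orientation: [[0.911, -0.0, 0.413], [-0.413, 0.0, 0.911], [-0.001, -1.0, 0.0]]
ft_force: [-0.8, -0.3, -0.2]
opening: 0.589
```

```bash
python3 snap.py w19 180 60 460 350 2;  python3 - <<'E'
from rig import r
from h import *
s=r.get_image("top");crop(s,230,140,350,240,6,"pics/t19.png",1.6);np.savez("pics/t19.npz",**s)
E
```

```text
20.175 [ 0.5448 -0.1806  0.2265] [-0.79 -0.35 -0.17] 0.589
```

View pics/w19.png

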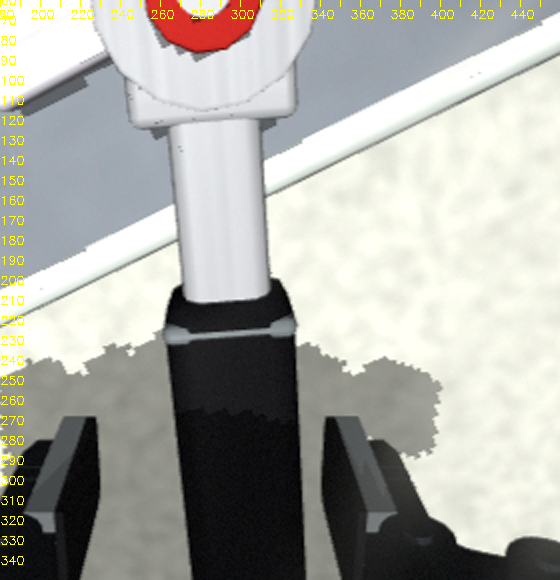

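View pics/t19.png

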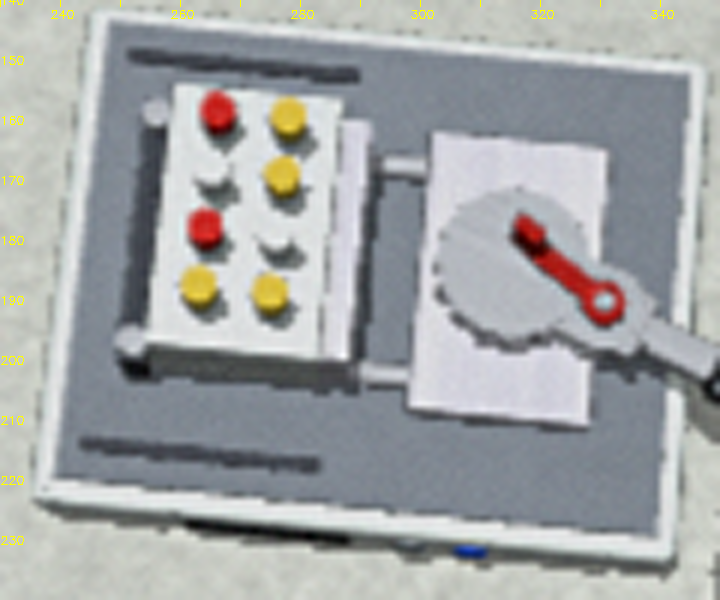

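Run:
```python
from h import *
L=[]
for n in("t11","t12","t13","t14","t16","t17","t18","t19"):
    im=dict(np.load(f"pics/{n}.npz")); f=im["frame"][166:204,296:334,::-1]
    f=cv2.resize(np.clip(f*1.6,0,255).astype(np.uint8),(190,190),interpolation=cv2.INTER_CUBIC); cv2.putText(f,n,(140,15),0,.5,(0,0,255),1); L.append(f)
cv2.imwrite("pics/cmp.png",np.vstack([np.hstack(L[:4]),np.hstack(L[4:])]))
```

```text
(no output)
```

View pics/cmp.png

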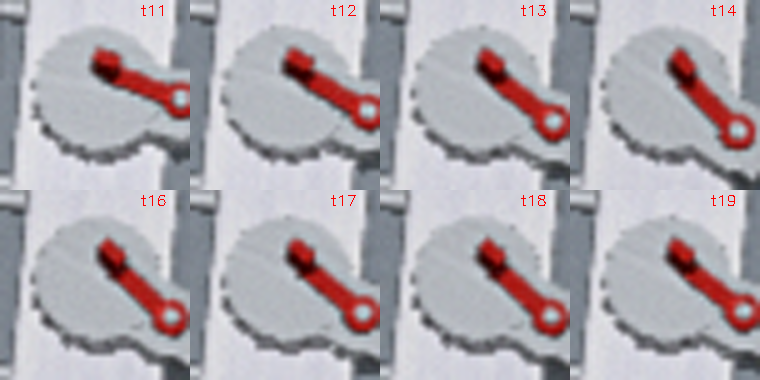

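The pads are now clear on both sides and the force is about 0. Unloading and reloading gave the same force at the same position, so the spindle held. Lifting off.

>>> send_rows --plan "0 0 0 -0.2 0 0 5; 0 0 0 0 -1.5 0 5; 0 0 0 0 -3 0 5; 0 0 0 0 -5 0 5; 0 0 0 0 -5 0 5; 0 0 0 -2 -3 -4 5; 0 0 0 -2 0 -5 5; 0 0 0 -2 0 -5 5; 0 0 0 0 0 0 5; 0 0 0 0 0 0 5"

```text
time_s: 21.52
position: [0.4304, -0.2823, 0.4027]
orientation: [[0.91, 0.002, 0.414], [-0.414, -0.0, 0.91], [0.002, -1.0, 0.0]]
ft_force: [0.4, 0.4, -0.2]
opening: 0.586
```

Run:
```python
from rig import r
from h import *
s=r.get_image("top");crop(s,230,140,390,240,5,"pics/t20.png",1.6);np.savez("pics/t20.npz",**s)
o=r.observe();print(o["time_s"],np.round(o["position"],4),np.round(o["ft_force"],2))
s2=r.get_image("side");cv2.imwrite("pics/s20.png",s2["frame"][:,:,::-1])
print([w(s,*p).round(4).tolist() for p in((141,154,.075),(125,243,.07),(462,228,.059))])
```

```text
21.575 [ 0.4311 -0.2816  0.4025] [ 0.17 -0.04  0.17]
[[0.6101, 0.3788, 0.075], [0.3878, 0.3741, 0.07], [0.5346, -0.4232, 0.059]]
```

View pics/t20.png

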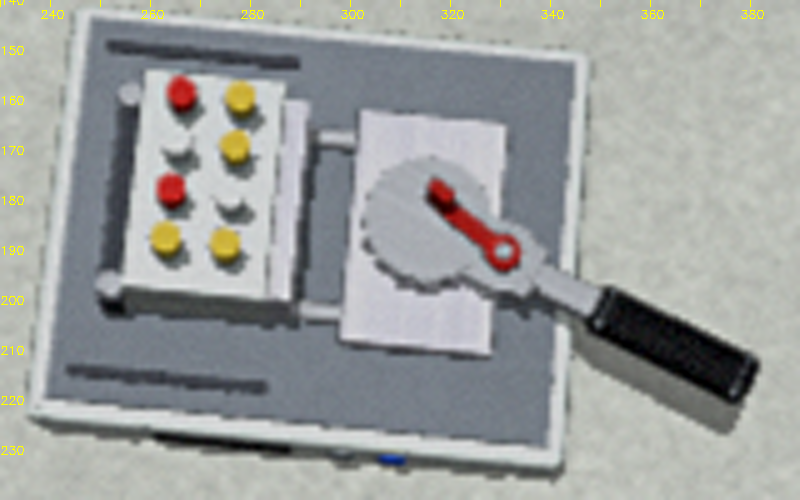

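View pics/s20.png

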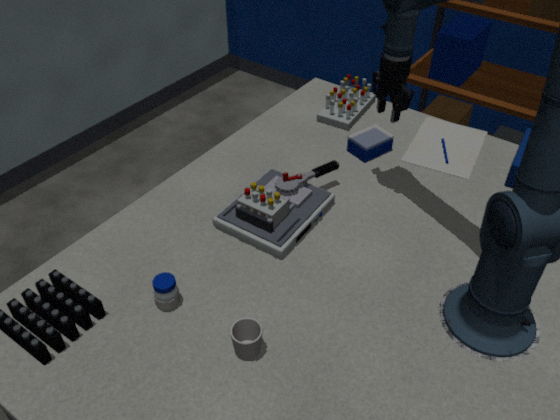

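Run:
```python
from h import *
im=dict(np.load("pics/t20.npz"))
A=w(im,350.5,202.5,.078);B=w(im,379,215.5,.078)
p=w(im,331,190,.085);t=w(im,318,177.5,.103)
S=np.array([.5955,-.0575])
ah=np.arctan2(*(B-A)[:2]*[1,-1]); ah2=np.arctan2(*(p[:2]-S)*[1,-1]); ah3=np.arctan2(*((A+B)[:2]/2-S)*[1,-1])
d=(t-p)[:2]; al=np.arctan2(d[0],d[1])  # cw from +y
print("handle",.035-ah,.035-ah2,.035-ah3,"lever",[al-(-a) for a in(ah,ah2,ah3)],np.hypot(*d))
g=lambda n:cv2.cvtColor(dict(np.load(f"pics/{n}.npz"))["frame"],cv2.COLOR_RGB2GRAY).astype(np.float32)
print([float(np.abs(g("top0")-g("t20"))[sl].mean()) for sl in((slice(140,180),slice(125,160)),(slice(225,262),slice(105,145)),(slice(200,260),slice(425,492)))])
```

```text
handle 0.34342602187934623 0.4279156181130699 0.4164054285222133 lever [np.float64(0.23586811831864424), np.float64(0.15137852208492064), np.float64(0.16288871167577723)] 0.04149268975304455
[5.884285926818848, 6.085134983062744, 50.770896911621094]
```

>>> send_rows --plan "0 0 0 1.8 0 5 5; 0 0 0 1.8 0 5 5; 0 0 0 1.8 0 5 5; 0 0 0 1.8 0 5 5; 0 0 0 0 0 0 5; 0 0 0 0 0 0 5"

```text
time_s: 22.38
position: [0.579, -0.1289, 0.4014]
orientation: [[0.912, -0.001, 0.41], [-0.41, 0.0, 0.912], [-0.001, -1.0, -0.0]]
ft_force: [-0.7, -0.8, 0.2]
opening: 0.585
```

```bash
python3 snap.py w20 160 40 440 290 3
```

```text
22.375 [ 0.579  -0.1289  0.4014] [-0.7  -0.84  0.22] 0.585
```

View pics/w20.png

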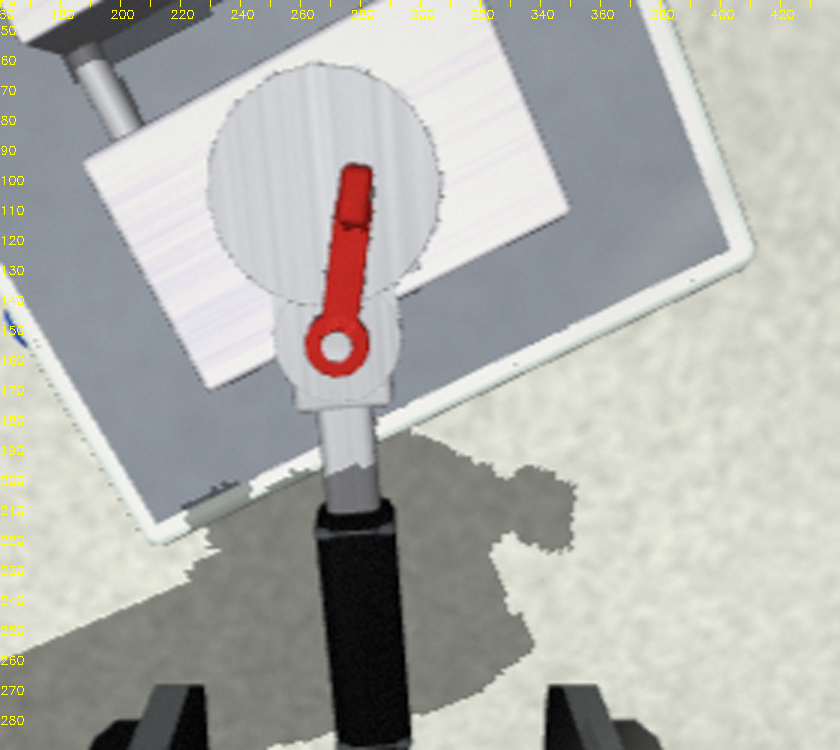

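Run:
```python
from h import *
d=dict(np.load("pics/w20.npz"));im=wrist(d)
q=lambda x,y:(160+x/3,40+y/3)
S=w(im,*q(325,184),.077);p=w(im,*q(337,345),.083);t=w(im,*q(356,196),.103)
A=w(im,*q(356,530),.078);B=w(im,*q(373,743),.078)
print(S,p,t,A,B, wd(im,*q(356,196)),wd(im,*q(356,175)),wd(im,*q(337,315)))
f=lambda a,b:np.arctan2((b-a)[0],-(b-a)[1])
h=[f(S,p),f(S,A),f(S,B),f(A,B)]; print("handle dirs",h)
al=np.arctan2(*(t-p)[:2]); print("lever",[al+x for x in h],np.hypot(*(t-p)[:2]),np.hypot(*(p-S)[:2]))
x=np.median(h); n=np.array([np.cos(x),np.sin(x)]); print("tab offset mm",(t-S)[:2]@n*1e3,(p-S)[:2]@n*1e3)
u,v=w(im,*q(155,543),.04),w(im,*q(752,262),.04); print("mixer", np.arctan2((v-u)[1],(v-u)[0]))
```

```text
[ 0.59839282 -0.05626174  0.077     ] [ 0.58400283 -0.09516894  0.083     ] [ 0.60547575 -0.06141274  0.103     ] [ 0.56568617 -0.14728612  0.078     ] [ 0.54097548 -0.21403071  0.078     ] [ 0.60542545 -0.06146443  0.1015826 ] [ 0.60745426 -0.05705348  0.10206732] [ 0.58750089 -0.08772785  0.08402927]
handle dirs [np.float64(-0.3542517065426768), np.float64(-0.3449512638536692), np.float64(-0.3490330061333824), np.float64(-0.3545800671165629)]
lever [np.float64(0.21230262110292208), np.float64(0.22160306379192968), np.float64(0.21752132151221648), np.float64(0.21197426052903595)] 0.04000708760710203 0.04148303011937826
tab offset mm 8.42372490368626 -0.10824363029806695
mixer 0.029713256418646944
```

Run:
```python
from h import *
from rig import r
g=lambda n:cv2.cvtColor(dict(np.load(f"pics/{n}.npz"))["frame"],cv2.COLOR_RGB2GRAY).astype(np.float32)
def edge(im,rows,lo,hi):
    out=[]
    for v in rows:
        p=im[v,lo:hi]; m=(p.max()+p.min())/2
        i=np.where((p[:-1]>=m)&(p[1:]<m))[0]
        if len(i): i=i[-1]; out.append(lo+i+(p[i]-m)/(p[i]-p[i+1])+ (v-180)*0.1)
    return round(float(np.mean(out)),3)
for n in("t14","t18","t19","t20"):print(n,edge(g(n),range(172,198),282,299))
print(r.close_job())
```

```text
t14 289.521
t18 289.525
t19 289.523
t20 289.517
the job is handed in; nothing more can be done
None
```

I flipped the selector lever to tighten, clamped the rack against the stop, and handed the job in at about 22 s, with the robot touching nothing.

- **Lever:** I pushed its tab gently with the closed fingers; the readings reached about 4 N. My last wrist-camera measurement puts it at about +0.21 rad, past the +0.15 tighten limit. A coarser top-camera estimate gave 0.15 to 0.24.
- **Clamping:** I worked the handle between the open fingers, clicking it back once and then driving it forward in one long stroke. The jaw pushed the rack up against the stop. The push at the grip peaked at about 8.3 N, which the given figures convert to roughly 25 N of clamping.
- **Handle spring-back:** When I eased off, the handle swung back about 0.15 rad, more than I expected. The jaw edge stayed put in the top camera, within 0.01 pixel. One unload and reload gave the same force at the same handle position, about 3.5 N and again about 8 N. I take this to mean the spindle held and about 20 N remains, but I could not measure that final force directly.
- **Other objects:** The side view shows the jar, cup and tip box where they were. A before/after comparison showed no change at the jar and cup. The tip box region did differ, which I put down to the arm's shadow.

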